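# Load the stepped mandrel with collars for sanding

### The job

Get the collars clamped up for sanding: first release the expanding mandrel by turning its red knob fully anticlockwise, then take the white cap off and put it in the blue tray, and thread every collar on the table down the mandrel, largest first, each fully home flat on its own step. When all are on, turn the knob fully clockwise to its stop to clamp them, and leave the sander, mallet and push block where they are.

Things in the scene. Friction and masses are not known exactly. Their poses are not given: they have to be found in the camera images.
- collar_blue: blue anodised aluminium collar, a plain flat ring: outer diameter 64 mm, bore 44 mm, 11 mm thick; it belongs on mandrel step 1 (diameter 40 mm, shoulder 0 mm above point mandrel_foot). Origin at the centre of its underside, z is its axis, pointing up at the start, when it lies flat on the table. May be absent.
- collar_green: green anodised aluminium collar, a plain flat ring: outer diameter 58 mm, bore 37 mm, 11 mm thick; it belongs on mandrel step 2 (diameter 33 mm, shoulder 12 mm above point mandrel_foot). Origin at the centre of its underside, z is its axis, pointing up at the start, when it lies flat on the table. May be absent.
- collar_yellow: yellow anodised aluminium collar, a plain flat ring: outer diameter 52 mm, bore 30 mm, 11 mm thick; it belongs on mandrel step 3 (diameter 26 mm, shoulder 24 mm above point mandrel_foot). Origin at the centre of its underside, z is its axis, pointing up at the start, when it lies flat on the table. May be absent.
- collar_orange: orange anodised aluminium collar, a plain flat ring: outer diameter 46 mm, bore 23 mm, 11 mm thick; it belongs on mandrel step 4 (diameter 19 mm, shoulder 36 mm above point mandrel_foot). Origin at the centre of its underside, z is its axis, pointing up at the start, when it lies flat on the table. May be absent.
- collar_grey: dark grey anodised aluminium collar, a plain flat ring: outer diameter 40 mm, bore 16 mm, 11 mm thick; it belongs on mandrel step 5 (diameter 12 mm, shoulder 48 mm above point mandrel_foot). Origin at the centre of its underside, z is its axis, pointing up at the start, when it lies flat on the table. May be absent.
- fixture: grey base plate 130 x 270 x 20 mm (x, y, z), fixed to the table, origin at the centre of its underside. It carries the steel expanding mandrel at its own (x 0, y +70 mm) and the red clamp knob at (x 0, y -70 mm).
- mandrel_foot (a point): on the mandrel's axis at the plate's top face, 20 mm above the table, axes as the fixture's. The mandrel rises from here in five steps of diameter 40, 33, 26, 19, 12 mm, each 12 mm tall but the last 8 mm (top 76 mm above the table); shoulders at 0, 12, 24, 36, 48 mm. Each collar has 4 mm play on its own step and cannot pass a thicker one; a smaller collar already on blocks the larger ones.
- clamp (a joint): angle of the red clamp knob in rad: 0 = fully anticlockwise stop (mandrel released), 2.0 = fully clockwise stop seen from above (mandrel clamped). It stays where it is left; light friction, about 0.03 N m.
- clamp_grip (a point): on the clamp knob's vertical axis, at the height to grip (57 mm above the table). The knob has a bar grip 53 mm long (along this point's x), 14 mm wide (y), its top 64 mm above the table, standing on a 56 mm disc whose top is 34 mm above the table. The point turns with the knob: at joint value q its x axis is the fixture's x turned clockwise by q.
- cap: white plastic protective cap, a round blind cap of diameter 36 mm, 30 mm tall, with a 16 mm bore 16 mm deep from below; origin at the centre of its underside. At the start it sits over the mandrel's top step, its underside 68 mm above the table (48 mm above mandrel_foot), fitting loosely.
- tray: blue open plastic parts tray, outside 130 x 130 x 35 mm, walls and floor 4 mm, fixed to the table, empty at the start; origin at the centre of its underside.
- sander: bystander: palm sander, pad 130 x 110 mm, 135 mm tall; origin at the centre of its pad's underside.
- mallet: bystander: beech mallet lying on its side along its x, 290 mm long, head 65 x 120 x 55 mm centred at x +100 mm, handle 26 mm thick towards -x; origin on the table 155 mm from the handle's free end.
- push_block: bystander: beech push block 55 x 90 x 30 mm (x, y, z); origin at the centre of its underside.
Mind the look-alikes: they are no part of the job. Of the things shaped like the collar_blue, the blue one is meant. Leave any brown or pink look-alike of the collar_yellow alone.

How it is judged (in metres and radians):
On the way, in this order (a step that is already met when the one before it is completed fails the run):
1. the clamp knob is turned fully anticlockwise (released) (value of joint clamp below 0.12 rad), for 0.2 s.
2. with the knob still released, the cap is in the tray and every collar present is home on its own step (value of joint clamp below 0.25 rad and x of cap in the frame of tray between -0.06 and 0.06 m and y of cap in the frame of tray between -0.06 and 0.06 m and z of cap in the frame of tray below 0.03 m and horizontal distance between each of collar_blue, collar_green, collar_yellow, collar_orange, collar_grey and mandrel_foot below 0.0045 m and z of collar_blue in the frame of mandrel_foot between -0.004 and 0.004 m and angle between each of collar_blue, collar_green, collar_yellow, collar_orange, collar_grey's own z axis and vertical below 0.08 rad and z of collar_green in the frame of mandrel_foot between 0.008 and 0.016 m and z of collar_yellow in the frame of mandrel_foot between 0.02 and 0.028 m and z of collar_orange in the frame of mandrel_foot between 0.032 and 0.04 m and z of collar_grey in the frame of mandrel_foot between 0.044 and 0.052 m), for 0.2 s.
3. the clamp knob is turned fully clockwise (clamped) (value of joint clamp above 1.88 rad), for 0.2 s.
At the end, for the whole second after the job is handed in: The knob is within 0.12 rad of its clockwise stop; the cap lies in the tray; every collar present is centred on the mandrel (within 4.5 mm), level (within 0.08 rad) and down on its own shoulder (within 4 mm); all at rest (value of joint clamp above 1.88 rad and x of cap in the frame of tray between -0.06 and 0.06 m and y of cap in the frame of tray between -0.06 and 0.06 m and z of cap in the frame of tray below 0.03 m and horizontal distance between each of collar_blue, collar_green, collar_yellow, collar_orange, collar_grey and mandrel_foot below 0.0045 m and z of collar_blue in the frame of mandrel_foot between -0.004 and 0.004 m and angle between each of collar_blue, collar_green, collar_yellow, collar_orange, collar_grey's own z axis and vertical below 0.08 rad and z of collar_green in the frame of mandrel_foot between 0.008 and 0.016 m and z of collar_yellow in the frame of mandrel_foot between 0.02 and 0.028 m and z of collar_orange in the frame of mandrel_foot between 0.032 and 0.04 m and z of collar_grey in the frame of mandrel_foot between 0.044 and 0.052 m and linear speed of each of collar_blue, collar_green, collar_yellow, collar_orange, collar_grey, cap below 0.02 m/s); the robot touches nothing.
It fails at once if a bystander (sander, mallet or push block) is moved more than 40 mm (distance of any of sander, mallet, push_block from where it was at the start of the episode above 0.04 m).
Of collar_blue, collar_green, collar_yellow, collar_orange, collar_grey only 3 to 5 are there at a start; the rules pass over those that are not, and their reading is None.
At some moment in a run one of collar_blue, collar_green, collar_yellow, collar_orange, collar_grey may be knocked a few centimetres aside while the robot is not near it.
Once in a run the grip may slacken for a moment while it holds something.
It also fails if it takes over 210 s, if anything falls off the work surface, if the arm or the gripper's body presses on something with over 40 N, if the wrist force passes 120 N, or if a joint passes its speed limit or range.

### The arm

A 6-joint arm with a two-finger parallel gripper is mounted at the origin on the work surface. World frame = base frame: x ahead of the robot, y to its left, z up, the work surface at z = 0. Lengths are in m, angles in degrees, forces in N, time in s.
With the tool pointing down it reaches from about 0.4 to 0.825 m from the base axis. Payload 7 kg.
Tool frame: the origin (TCP) lies between the finger pads; the fingertips stand 22 mm ahead of it and the grasp point (between the pads) lies 3 mm ahead of it; z points along the fingers, y is the line along which they close (so a half turn about z gives the same grasp; the last joint's range is limited). The gripper opens to 88 mm and grips with 3 to 60 N. Pads are 19 mm wide; open, the fingers measure 130 mm over their backs; the gripper's body (78 mm by 193 mm) begins 47 mm behind the grasp point.
Start: joints at [-50.472, 20.546, 0.682, 0, -70.136, -16.507], TCP at [0.264, -0.621, 0.249] pointing down, gripper open.
Joint ranges: [-176.03, 176.03], [-82.01, 121.73], [-58.28, 71.71], [-173.87, 95.51], [-174.79, -0.11], [-173.66, 173.66]. Speed limits (degrees/s): [136.94, 136.94, 172.46, 180, 180, 180].

### API

Orientations are given as [roll, pitch, yaw] about the fixed x, y, z axes, in that order (R = Rz(yaw) Ry(pitch) Rx(roll)).
In Python, from plant import r, vision gives the robot as it stands.
- The arm moves only by the shell command python3 -m pendant 'ROWS' [FORCE]. ROWS is JSON, a list that holds one entry, the list of rows, each a list of 7 numbers: the shift along the tool's x, y, z scaled (see below), then the turn, a rotation vector about the tool's x, y, z scaled (see below), then the opening, from -1 (shut) to 1 (fully open). In form: [[[x, y, z, wx, wy, wz, fingers], ...]]. A call has exactly 8 rows; each row shifts and turns the commanded pose from where the row before left it, along the tool's axes as they then stand; what a row does not reach is not made up. The controller multiplies each number of a shift by 20 mm and each number of a turn by 4 degrees. A row lasts 1/10 s, in which the tool goes at most 50 mm and 8.59 degrees, less where a joint would pass 70% of its speed; a pose out of reach is approached as far as the arm can. A call with a number of a shift or a turn outside -1 to 1 is refused whole. A call with a gripper value outside its range is refused whole. The fingers move at their own pace and stop on an object; FORCE is the grip in N (left out, the last holds). Time passes only in rows, so rows that do not move let the fingers close, or fill a call up. It gives the time, the measured TCP pose, the force, the opening and the grip force at its end, in the units of the state.
- r.get_state(): the state, without advancing time (a new reading comes with each control period).
- vision.capture(name): name is "scene" or "top" or "wrist"; returns a dict with "frame" (384x512x3 uint8, blue, green, red), "depth" (384x512 float32, m along the optical axis (not along the pixel's ray), 0 where there is no reading), "camera_matrix" (3x3 intrinsics, pixels), "extrinsics" (4x4, takes a point from world to camera coordinates); the wrist camera has in their place "hand_eye" (4x4, takes a point from camera to tool coordinates, whose origin is the TCP and whose axes are the flange's). Camera axes: x right, y up, looking along -z (the intrinsics and any distortion apply to the point x, -y, -z); pixel columns grow to the right and rows downward; lengths in m; the calibration is good to about 2 mm. A picture is of the moment at which its call begins: read the wrist's pose just before it.
- r.close_job(): hands the job in; it is judged then, once.
The state is a dict: "time_s": time; "joints": joint angles; "qd": joint speeds; "joint_torque": joint torques, N m; "tcp_pos": TCP position; "eef_rot": TCP orientation; "contact_force": force on the tool from outside, world axes, zero at the start; "moment": the same for the moment, N m; "gripper_width": finger opening in m; "gripper_force": force on a finger pad.
Only numpy, scipy, OpenCV 4.12 (cv2) and the standard library are available. Lean on these libraries where they do the work, as an engineer would, in place of code of your own. Each camera call takes 0.05 s, during which the arm holds its last target. There are 200 camera calls.

## Working session

There is one attempt and no reset: what is moved stays moved. The work goes in short steps, Python scripts to look and compute and a shell command to move; the robot and the scene stay as the last step left them, time stands still between calls to the robot, and variables do not carry over. Pictures are saved under pics/ and viewed, at most 17 in all, crops included, and the job is handed in when it is done.

```bash
ls; mkdir -p pics
python3 - <<'E'
from plant import r, vision
import cv2,numpy as np
print(r.get_state())
for n in("scene","top"):
    c=vision.capture(n); cv2.imwrite(f"pics/{n}0.png",c["frame"]); np.savez(f"{n}0.npz",**{k:v for k,v in c.items() if not isinstance(v,str)})
    print(n,c["camera_matrix"],c["extrinsics"],c.keys())
E
```

```text
pics
{'time_s': 0.0, 'joints': array([-5.04711771e+01,  2.05896311e+01,  6.32995834e-01, -1.86329777e-02,
       -7.01359827e+01, -1.65057437e+01]), 'qd': array([-0.17592276,  0.04531556,  0.09551586,  0.00781502,  0.05497893,
        0.05601121]), 'joint_torque': array([-8.76370486e-04, -5.82722104e+01,  2.93055940e+01,  6.99725971e+00,
        6.77786578e-03, -1.56229330e-04]), 'tcp_pos': array([ 0.26377002, -0.62083113,  0.24764179]), 'eef_rot': array([ 1.79906222e+02, -9.52173495e-03, -1.56983258e+02]), 'contact_force': array([ 0.10187333, -0.76072532,  0.19632544]), 'moment': array([0.01548116, 0.0226834 , 0.006876  ]), 'gripper_force': 0.0, 'gripper_width': 0.08810959024858592}
scene [[377.78965388   0.         267.42204038]
 [  0.         377.78965388 190.82648283]
 [  0.           0.           1.        ]] [[-0.52181367  0.85305138  0.00372118  0.29348713]
 [-0.58771441 -0.36266127  0.7232348   0.29795866]
 [ 0.61830597  0.37520681  0.6905922  -1.52341494]
 [ 0.          0.          0.          1.        ]] dict_keys(['frame', 'depth', 'camera_matrix', 'extrinsics'])
top [[454.46202314   0.         251.42779833]
 [  0.         454.46202314 191.92818853]
 [  0.           0.           1.        ]] [[-2.58349118e-02 -9.99653030e-01 -5.13591306e-03  2.78368706e-02]
 [ 9.89253448e-01 -2.63050758e-02  1.43825100e-01 -5.97694298e-01]
 [-1.43910298e-01 -1.36501093e-03  9.89589795e-01 -1.51228091e+00]
 [ 0.00000000e+00  0.00000000e+00  0.00000000e+00  1.00000000e+00]] dict_keys(['frame', 'depth', 'camera_matrix', 'extrinsics'])
```

View pics/top0.png

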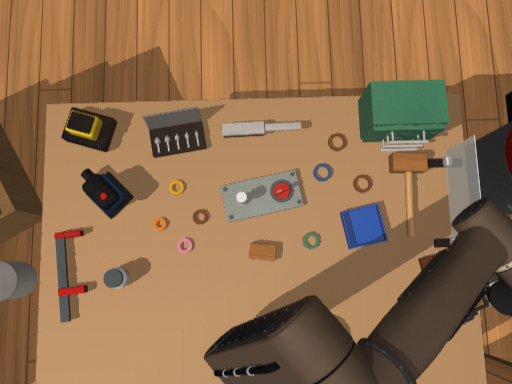

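View pics/scene0.png

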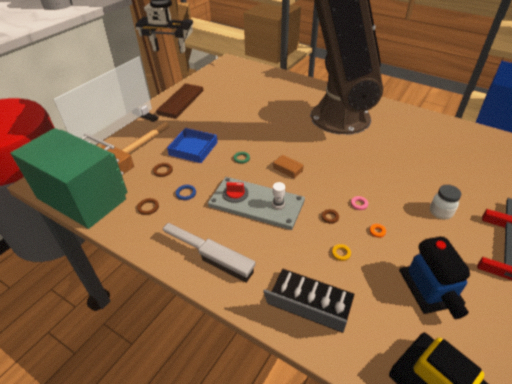

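The top view (512x384) shows blue ring (323,172), green (312,240), yellow (177,187) and orange (160,224). The brown look-alikes are at (338,142), (363,183) and (200,216), and the pink one at (185,245). The fixture is at (262,195), with the white cap at (241,198) and the knob at (282,189); the tray is at (363,225). No grey ring is visible so far. The scene view agrees.

```bash
cat > h.py <<'E'
import numpy as np, cv2
from scipy.spatial.transform import Rotation as R
F=np.diag([1,-1,-1.])
def pose(s):
    T=np.eye(4);T[:3,:3]=R.from_euler('xyz',s["eef_rot"],degrees=True).as_matrix();T[:3,3]=s["tcp_pos"];return T
def shot(name,save=None):
    from plant import r,vision
    s=r.get_state(); c=dict(vision.capture(name))
    if "hand_eye" in c: c["W"]=pose(s)@c["hand_eye"]
    else: c["W"]=np.linalg.inv(c["extrinsics"])
    if save: cv2.imwrite(f"pics/{save}.png",c["frame"])
    return c
def ray(c,u,v):
    d=np.linalg.inv(c["camera_matrix"])@[u,v,1]; return c["W"][:3,3],c["W"][:3,:3]@(F@d)
def onz(c,u,v,z):
    o,d=ray(c,u,v); return o+d*(z-o[2])/d[2]
def tri(rays):
    A=0;b=0
    for o,d in rays:
        d=d/np.linalg.norm(d);P=np.eye(3)-np.outer(d,d);A=A+P;b=b+P@o
    return np.linalg.solve(A,b)
def proj(c,p):
    q=np.linalg.inv(c["W"])@[*p,1]; k=c["camera_matrix"]@(F@q[:3]); return k[:2]/k[2]
HSV=dict(blue=((105,120,60),(125,255,255)),green=((70,80,40),(95,255,255)),yellow=((22,150,120),(32,255,255)),
 orange=((10,190,180),(18,255,255)),red=((0,170,100),(6,255,255)),pink=((150,60,120),(175,255,255)),white=((0,0,215),(180,40,255)),dark=((0,0,20),(180,70,110)))
def blobs(c,col,amin=30):
    m=cv2.inRange(cv2.cvtColor(c["frame"],cv2.COLOR_BGR2HSV),*HSV[col])
    cs,_=cv2.findContours(m,cv2.RETR_EXTERNAL,cv2.CHAIN_APPROX_NONE)
    out=[]
    for k in cs:
        if len(k)>=5 and cv2.contourArea(k)>amin: out.append((cv2.fitEllipse(cv2.convexHull(k)) if len(cv2.convexHull(k))>=5 else cv2.minAreaRect(k),cv2.contourArea(k)))
    return sorted(out,key=lambda t:-t[1])
E
python3 - <<'E'
from h import *
t=shot("top");s=shot("scene")
for col in HSV:
    if col=="dark": continue
    for n,c in(("top",t),("scene",s)):
        print(col,n,[(tuple(np.round(e[0]).astype(int)),tuple(np.round(e[1]).astype(int)),int(a),np.round(onz(c,*e[0],.011)[:2],3).tolist()) for e,a in blobs(c,col)][:5])
E
```

```text
blue top [((np.int64(362), np.int64(226)), (np.int64(42), np.int64(57)), 1371, [0.475, -0.365]), ((np.int64(112), np.int64(187)), (np.int64(9), np.int64(31)), 51, [0.633, 0.502])]
blue scene [((np.int64(507), np.int64(96)), (np.int64(50), np.int64(83)), 1472, [-0.513, 0.551]), ((np.int64(192), np.int64(145)), (np.int64(33), np.int64(48)), 1007, [0.472, -0.374]), ((np.int64(437), np.int64(276)), (np.int64(51), np.int64(58)), 433, [0.574, 0.515]), ((np.int64(185), np.int64(192)), (np.int64(13), np.int64(18)), 167, [0.672, -0.236])]
green top [((np.int64(408), np.int64(105)), (np.int64(67), np.int64(93)), 3625, [0.902, -0.559])]
green scene [((np.int64(71), np.int64(170)), (np.int64(74), np.int64(88)), 2808, [0.79, -0.633])]
yellow top [((np.int64(87), np.int64(127)), (np.int64(23), np.int64(46)), 148, [0.854, 0.593])]
yellow scene [((np.int64(457), np.int64(358)), (np.int64(49), np.int64(74)), 286, [0.763, 0.604]), ((np.int64(478), np.int64(379)), (np.int64(7), np.int64(17)), 64, [0.785, 0.651])]
orange top [((np.int64(160), np.int64(223)), (np.int64(12), np.int64(12)), 103, [0.501, 0.
[... 565 characters left out ...]
 np.int64(265)), (np.int64(9), np.int64(38)), 187, [0.455, 0.642]), ((np.int64(498), np.int64(216)), (np.int64(10), np.int64(32)), 174, [0.265, 0.62]), ((np.int64(441), np.int64(244)), (np.int64(7), np.int64(10)), 52, [0.463, 0.5])]
pink top [((np.int64(184), np.int64(245)), (np.int64(14), np.int64(14)), 139, [0.424, 0.247])]
pink scene [((np.int64(359), np.int64(203)), (np.int64(11), np.int64(15)), 115, [0.429, 0.248])]
white top [((np.int64(241), np.int64(197)), (np.int64(9), np.int64(9)), 57, [0.587, 0.049])]
white scene [((np.int64(151), np.int64(0)), (np.int64(17), np.int64(122)), 1556, [-0.641, -1.649]), ((np.int64(279), np.int64(186)), (np.int64(8), np.int64(11)), 59, [0.496, 0.002])]
```

Run:
```python
from h import *
t=shot("top");s=shot("scene")
for n,a,b in(("cap",(241,197),(279,186)),("knob",(282,190),(234,189)),("blue",(323,172),(185.5,192)),("green",(312,240),(241,157.5)),("yellow",(177,187),(341,252)),("orange",(160,223.5),(378,230)),("tray",(363,226),(192,145))):
    print(n,tri([ray(t,*a),ray(s,*b)]).round(4))
w=shot("wrist","w0")
print(w["hand_eye"].round(3),w["camera_matrix"])
```

```text
cap [0.5746 0.0465 0.0973]
knob [ 0.6034 -0.0939  0.0388]
blue [ 0.6676 -0.2413  0.0045]
green [ 0.4299 -0.1915  0.0034]
yellow [0.6279 0.274  0.0055]
orange [0.501  0.3332 0.0069]
tray [ 0.4744 -0.37    0.0155]
[[-0.     0.962  0.273  0.075]
 [ 1.    -0.     0.001 -0.   ]
 [ 0.001  0.273 -0.962 -0.136]
 [ 0.     0.     0.     1.   ]] [[328.38257326   0.         248.95423172]
 [  0.         328.38257326 193.63105255]
 [  0.           0.           1.        ]]
```

View pics/w0.png

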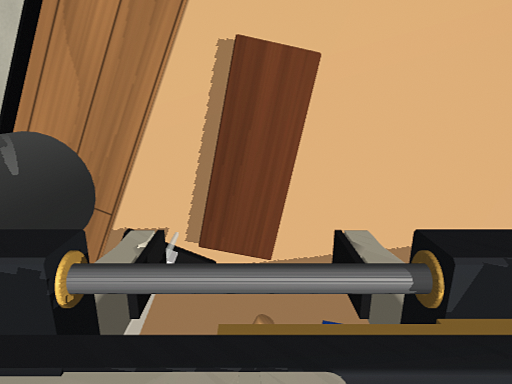

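The wrist camera sees the work beneath the tool, with the gripper crossbar across rows 262-290. The axis point below the TCP lies around row 200.

```bash
cat > go.py <<'E'
# usage: go.py x y z yaw : shift (tool units of 20 mm, before turning) and turn units
import sys; from h import *
from plant import r
s=r.get_state();T=pose(s);x,y,z,yaw=map(float,sys.argv[1:5])
d=T[:3,:3].T@(np.array([x,y,z])-T[:3,3])/.02
Rt=R.from_euler('xyz',[180,0,yaw],degrees=True)
w=(R.from_matrix(T[:3,:3].T)*Rt).as_rotvec(degrees=True)/4
print("t",round(s["time_s"],1),"tcp",T[:3,3].round(4),"rpy",s["eef_rot"].round(1),"j",s["joints"].round(0),"\nshift",d.round(2),"turn",w.round(2),"w",round(s["gripper_width"],4),s["gripper_force"],s["contact_force"].round(1))
E
python3 go.py 0.60 -0.07 0.27 -45
```

```text
t 0.3 tcp [ 0.2639 -0.6211  0.2483] rpy [ 180.   -0. -157.] j [-50.  21.   1.  -0. -70. -17.] 
shift [-26.24  18.79  -1.08] turn [  0.   0. -28.] w 0.0874 0.0 [ 0.4 -0.3  0.5]
```

```bash
python3 -m pendant '[[[-0.94,0.67,-0.04,0,0,0,1],[-0.94,0.67,-0.04,0,0,0,1],[-0.94,0.67,-0.04,0,0,0,1],[-0.94,0.67,-0.04,0,0,0,1],[-0.94,0.67,-0.04,0,0,0,1],[-0.94,0.67,-0.04,0,0,0,1],[-0.94,0.67,-0.04,0,0,0,1],[-0.94,0.67,-0.04,0,0,0,1]]]'
python3 -m pendant '[[[-0.94,0.67,-0.04,0,0,0,1],[-0.94,0.67,-0.04,0,0,0,1],[-0.94,0.67,-0.04,0,0,0,1],[-0.94,0.67,-0.04,0,0,0,1],[-0.94,0.67,-0.04,0,0,0,1],[-0.94,0.67,-0.04,0,0,0,1],[-0.94,0.67,-0.04,0,0,0,1],[-0.94,0.67,-0.04,0,0,0,1]]]'
python3 -m pendant '[[[-0.94,0.67,-0.04,0,0,0,1],[-0.94,0.67,-0.04,0,0,0,1],[-0.94,0.67,-0.04,0,0,0,1],[-0.94,0.67,-0.04,0,0,0,1],[-0.94,0.67,-0.04,0,0,0,1],[-0.94,0.67,-0.04,0,0,0,1],[-0.94,0.67,-0.04,0,0,0,1],[-0.94,0.67,-0.04,0,0,0,1]]]'
python3 -m pendant '[[[-0.94,0.67,-0.04,0,0,0,1],[-0.94,0.67,-0.04,0,0,0,1],[-0.94,0.67,-0.04,0,0,0,1],[-0.94,0.67,-0.04,0,0,0,1],[0,0,0,0,0,-1,1],[0,0,0,0,0,-1,1],[0,0,0,0,0,-1,1],[0,0,0,0,0,-1,1]]]'
python3 -m pendant '[[[0,0,0,0,0,-1,1],[0,0,0,0,0,-1,1],[0,0,0,0,0,-1,1],[0,0,0,0,0,-1,1],[0,0,0,0,0,-1,1],[0,0,0,0,0,-1,1],[0,0,0,0,0,-1,1],[0,0,0,0,0,-1,1]]]'
python3 -m pendant '[[[0,0,0,0,0,-1,1],[0,0,0,0,0,-1,1],[0,0,0,0,0,-1,1],[0,0,0,0,0,-1,1],[0,0,0,0,0,-1,1],[0,0,0,0,0,-1,1],[0,0,0,0,0,-1,1],[0,0,0,0,0,-1,1]]]'
python3 go.py .6 -.07 .27 -45
python3 -c "
from h import *
shot('wrist','w1');shot('top','top1')"
```

```text
time_s: 1.15
tcp_pos: [0.3608, -0.4629, 0.2551]
eef_rot: [-180.0, 0.0, -157.0]
contact_force: [1.0, -0.1, -0.4]
gripper_width: 0.0874
gripper_force: 0.0
time_s: 1.95
tcp_pos: [0.4573, -0.3054, 0.2616]
eef_rot: [-180.0, 0.0, -157.0]
contact_force: [0.4, -0.4, -0.4]
gripper_width: 0.0877
gripper_force: 0.0
time_s: 2.75
tcp_pos: [0.5539, -0.1479, 0.2679]
eef_rot: [-180.0, 0.0, -157.0]
contact_force: [-0.7, 0.3, -0.1]
gripper_width: 0.0879
gripper_force: 0.0
time_s: 3.55
tcp_pos: [0.6019, -0.0696, 0.2709]
eef_rot: [180.0, -0.0, -140.8]
contact_force: [-0.3, -0.5, 0.9]
gripper_width: 0.0876
gripper_force: 0.0
time_s: 4.35
tcp_pos: [0.6019, -0.0698, 0.2709]
eef_rot: [180.0, 0.0, -108.8]
contact_force: [0.2, -0.4, 0.7]
gripper_width: 0.0875
gripper_force: 0.0
time_s: 5.15
tcp_pos: [0.6019, -0.0698, 0.271]
eef_rot: [180.0, 0.0, -76.8]
contact_force: [0.2, -0.2, 0.3]
gripper_width: 0.0878
gripper_force: 0.0
t 5.2 tcp [ 0.6019 -0.0698  0.271 ] rpy [180.    0.  -76.8] j [ 12.  13.  -6.  -0. -70.   1.] 
shift [-0.01  0.09  0.05] turn [ 0.    0.   -7.95] w 0.0878 0.0 [ 0.2 -0.2  0.3]
```

View pics/w1.png

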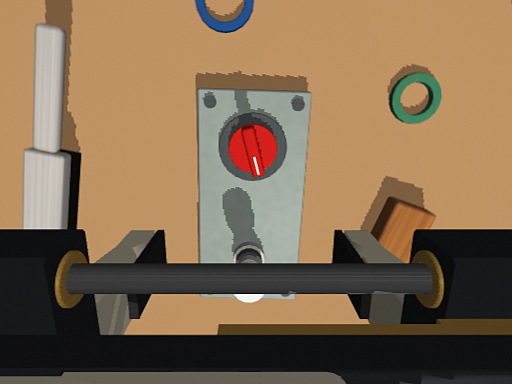

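Wrist view: the knob is at (253,148), its bar nearly vertical with a white mark at (258,166). The cap is behind the crossbar at (248,270). Green ring is at (415,97), blue at (226,8). I'll step back for a second view.

```bash
cat > k.py <<'E'
from h import *
c=shot("wrist","w_knob"); np.savez("wk.npz",frame=c["frame"],W=c["W"],camera_matrix=c["camera_matrix"])
hsv=cv2.cvtColor(c["frame"],cv2.COLOR_BGR2HSV)
e,a=blobs(c,"red")[0]; print("red",e,a,onz(c,*e[0],.034).round(4),onz(c,*e[0],.064).round(4))
m=cv2.inRange(hsv,(0,0,170),(180,70,255)); 
x,y=map(int,e[0]); b=np.zeros_like(m); b[y-40:y+40,x-40:x+40]=m[y-40:y+40,x-40:x+40]
v,u=np.nonzero(b); print(len(u))
if len(u)>3:
    P=np.array([onz(c,i,j,.064)[:2] for i,j in zip(u,v)]); q=P-P.mean(0); d=np.linalg.svd(q)[2][0]
    print("mark",P.mean(0).round(4),"bar angle deg",np.degrees(np.arctan2(d[1],d[0])).round(1), "ext",np.ptp(q@d).round(4))
E
cp pics/w1.png pics/w1b.png; python3 k.py
python3 -m pendant '[[[-0.9,0,0,0,0,0,1],[-0.9,0,0,0,0,0,1],[-0.9,0,0,0,0,0,1],[-0.9,0,0,0,0,0,1],[-0.9,0,0,0,0,0,1],[0,0,0,0,0,0,1],[0,0,0,0,0,0,1],[0,0,0,0,0,0,1]]]' >/dev/null
sed -i 's/w_knob/w_knob2/' k.py; python3 k.py
python3 -c "
import cv2,numpy as np
a=cv2.imread('pics/w_knob.png')[90:200,170:340];b=cv2.imread('pics/w_knob2.png')
cv2.imwrite('pics/cmp.png',np.vstack([cv2.resize(a,(510,330),interpolation=2)[:216],b])[:600])"
```

```text
red ((252.88577270507812, 149.3807373046875), (47.602725982666016, 52.71626663208008), 167.5145263671875) 1822.5 [ 0.6007 -0.0911  0.034 ] [ 0.6021 -0.0953  0.064 ]
1134
mark [ 0.5868 -0.0736] bar angle deg -172.4 ext 0.0858
red ((252.1049041748047, 62.889404296875), (50.92438888549805, 58.639671325683594), 172.1366424560547) 2232.5 [ 0.602  -0.0934  0.034 ] [ 0.6016 -0.0903  0.064 ]
187
mark [ 0.5973 -0.0844] bar angle deg 166.9 ext 0.0834Traceback (most recent call last):
  File "<string>", line 4, in <module>
    cv2.imwrite('pics/cmp.png',np.vstack([cv2.resize(a,(510,330),interpolation=2)[:216],b])[:600])
                               ~~~~~~~~~^^^^^^^^^^^^^^^^^^^^^^^^^^^^^^^^^^^^^^^^^^^^^^^^^^^
    return _nx.concatenate(arrs, 0, dtype=dtype, casting=casting)
           ~~~~~~~~~~~~~~~^^^^^^^^^^^^^^^^^^^^^^^^^^^^^^^^^^^^^^^
ValueError: all the input array dimensions except for the concatenation axis must match exactly, but along dimension 1, the array at index 0 has size 510 and the array at index 1 has size 512
```

View pics/w_knob2.png

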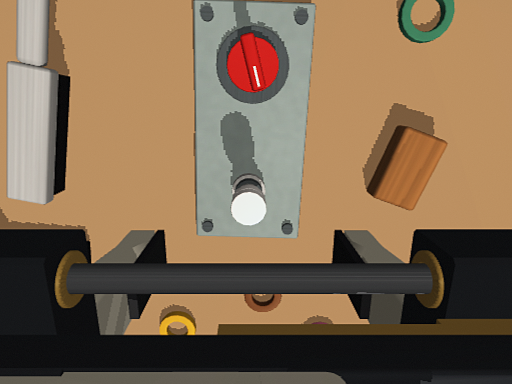

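Run:
```python
from h import *
z=np.load("wk.npz");c=dict(z)
P=[onz(c,*p,.021)[:2] for p in((207,12),(301,16),(208,225.5),(287.5,228))]
ctr=np.mean(P,0); y=(P[2]+P[3]-P[0]-P[1]); print("plate ctr",ctr.round(4),"yaw",np.degrees(np.arctan2(-y[0],y[1])).round(2),"len",np.linalg.norm(y)/2, np.linalg.norm(P[1]-P[0]),np.linalg.norm(P[3]-P[2]))
u=y/np.linalg.norm(y); print("mandrel",(ctr+.07*u).round(4),"knob",(ctr-.07*u).round(4))
e,_=blobs(c,"white",200)[0]; print("cap",e,onz(c,*e[0],.098).round(4))
f=c["frame"][55:95,245:268]; m=cv2.inRange(cv2.cvtColor(f,cv2.COLOR_BGR2HSV),(0,0,190),(180,110,255)); v,uu=np.nonzero(m); print(len(v))
W=np.array([onz(c,i+245,j+55,.064)[:2] for i,j in zip(uu,v)]);q=W-W.mean(0);d=np.linalg.svd(q)[2][0];print(W.mean(0),np.degrees(np.arctan2(d[1],d[0])),np.ptp(q@d))
a,b=onz(c,247,38,.064),onz(c,260,88,.064);print("bar by eye",np.degrees(np.arctan2(*(b-a)[1::-1])),a,b)
c1=[((252.9,149.4)),((252.1,62.9))]
```

```text
plate ctr [ 0.5875 -0.0241] yaw 11.33 len 0.24097209433368097 0.09953230816070967 0.10009265100232036
mandrel [0.5737 0.0446] knob [ 0.6012 -0.0927]
cap ((248.2233123779297, 208.4003143310547), (32.866939544677734, 34.49532699584961), 90.73626708984375) [0.5744 0.0452 0.098 ]
56
[ 0.59510678 -0.07974777] 117.78691756519531 0.019527104645137128
bar by eye 118.72040241066966 [ 0.61145078 -0.11087451  0.064     ] [ 0.58868726 -0.06933122  0.064     ]
```

The knob is at (0.601,-0.093), with its bar at yaw -62 and q about 1.28. The mandrel is at (0.574,0.045).

```bash
python3 go.py .6012 -.0927 .13 -62.2
```

```text
t 6.2 tcp [0.5815 0.0172 0.2709] rpy [180.  -0. -77.] j [ 21.  11.  -9.   0. -70.  -8.] 
shift [5.57 0.27 7.05] turn [ 0.   -0.   -3.71] w 0.0879 0.0 [-0.  -0.1  0. ]
```

```bash
python3 -m pendant '[[[0.7,0.03,0,0,0,0,1],[0.7,0.03,0,0,0,0,1],[0.7,0.03,0,0,0,0,1],[0.7,0.03,0,0,0,0,1],[0.7,0.03,0,0,0,0,1],[0.7,0.03,0,0,0,0,1],[0.7,0.03,0,0,0,0,1],[0.7,0.03,0,0,0,0,1]]]' >/dev/null
python3 -m pendant '[[[0,0,1,0,0,-0.53,1],[0,0,1,0,0,-0.53,1],[0,0,1,0,0,-0.53,1],[0,0,1,0,0,-0.53,1],[0,0,1,0,0,-0.53,1],[0,0,1,0,0,-0.53,1],[0,0,1,0,0,-0.53,1],[0,0,0,0,0,0,1]]]' >/dev/null
python3 go.py .6012 -.0927 .062 -62.2
```

```text
t 7.8 tcp [ 0.6003 -0.0931  0.1281] rpy [ 1.797e+02  1.000e-01 -6.210e+01] j [ 10.  20. -17.  -0. -53.  18.] 
shift [ 0.01 -0.06  3.31] turn [0.07 0.03 0.02] w 0.0876 0.0 [-0.4 -0.7 -0.1]
```

Descend, grip, turn anticlockwise.

```bash
python3 -m pendant '[[[0,0,0.66,0,0,0,1],[0,-0.06,0.66,0,0,0,1],[0,0,0.66,0,0,0,1],[0,0,0.66,0,0,0,1],[0,0,0.66,0,0,0,1],[0,0,0,0,0,0,-1],[0,0,0,0,0,0,-1],[0,0,0,0,0,0,-1]]]' 20
python3 -m pendant '[[[0,0,0,0,0,0,-1],[0,0,0,0,0,0,-1],[0,0,0,0,0,0,-1],[0,0,0,0,0,0,-1],[0,0,0,0,0,-0.5,-1],[0,0,0,0,0,-0.5,-1],[0,0,0,0,0,-1,-1],[0,0,0,0,0,-1,-1]]]' 20
python3 go.py .6012 -.0927 .062 12.5
```

```text
time_s: 8.55
tcp_pos: [0.6035, -0.092, 0.0655]
eef_rot: [-180.0, -0.0, -62.1]
contact_force: [-0.1, 0.3, 0.3]
gripper_width: 0.0693
gripper_force: 0.0
time_s: 9.35
tcp_pos: [0.6034, -0.0918, 0.0651]
eef_rot: [-180.0, -0.0, -50.0]
contact_force: [0.9, 1.3, -1.1]
gripper_width: 0.014
gripper_force: 19.9
t 9.3 tcp [ 0.6034 -0.0918  0.0651] rpy [-180.   -0.  -50.] j [ 10.  24. -20.  -0. -45.  30.] 
shift [-0.04  0.11  0.16] turn [-1.000e-02 -1.000e-02 -1.562e+01] w 0.014 19.912799298763275 [ 0.9  1.3 -1.1]
```

```bash
python3 -m pendant '[[[0,0,0,0,0,-1,-1],[0,0,0,0,0,-1,-1],[0,0,0,0,0,-1,-1],[0,0,0,0,0,-1,-1],[0,0,0,0,0,-1,-1],[0,0,0,0,0,-1,-1],[0,0,0,0,0,-1,-1],[0,0,0,0,0,-1,-1]]]'
python3 -m pendant '[[[0,0,0,0,0,-1,-1],[0,0,0,0,0,-1,-1],[0,0,0,0,0,-1,-1],[0,0,0,0,0,-1,-1],[0,0,0,0,0,-1,-1],[0,0,0,0,0,-1,-1],[0,0,0,0,0,-0.8,-1],[0,0,0,0,0,-0.5,-1]]]'
python3 -m pendant '[[[0,0,0,0,0,-0.3,-1],[0,0,0,0,0,0,-1],[0,0,0,0,0,0,-1],[0,0,0,0,0,0,-1],[0,0,0,0,0,0,-1],[0,0,0,0,0,0,-1],[0,0,0,0,0,0,-1],[0,0,0,0,0,0,-1]]]'
python3 -c "
from plant import r;print(r.get_state()['moment'])"
```

```text
time_s: 10.15
tcp_pos: [0.6038, -0.0914, 0.0651]
eef_rot: [-179.9, -0.1, -18.0]
contact_force: [1.7, 2.8, -0.9]
gripper_width: 0.0138
gripper_force: 19.9
time_s: 10.95
tcp_pos: [0.6038, -0.0909, 0.0651]
eef_rot: [-180.0, -0.1, 11.2]
contact_force: [0.9, 5.0, -0.0]
gripper_width: 0.0143
gripper_force: 19.9
time_s: 11.75
tcp_pos: [0.6038, -0.0909, 0.0651]
eef_rot: [-179.9, -0.1, 12.2]
contact_force: [1.0, 5.2, -0.8]
gripper_width: 0.0139
gripper_force: 20.0
[ 1.9259865  -0.24528239 -0.24936399]
```

Knob at its anticlockwise stop. Open and go above the cap.

```bash
python3 -m pendant '[[[0,0,0,0,0,0,1],[0,0,0,0,0,0,1],[0,0,0,0,0,0,1],[0,0,0,0,0,0,1],[0,0,-1,0,0,0,1],[0,0,-1,0,0,0,1],[0,0,-1,0,0,0,1],[0,0,-1,0,0,0,1]]]' >/dev/null
python3 -m pendant '[[[0,0,-1,0,0,0,1],[0,0,-1,0,0,0,1],[0,0,-1,0,0,0,1],[0,0,-1,0,0,0,1],[0,-1,-1,0,0,0,1],[0,-1,-1,0,0,0,1],[0,-1,0,0,0,0,1],[0,-1,0,0,0,0,1]]]' >/dev/null
python3 -m pendant '[[[0,-1,0,0,0,0,1],[0,-1,0,0,0,0,1],[0,-1,0,0,0,0,1],[0,0,0,0,0,0,1],[0,0,0,0,0,0,1],[0,0,0,0,0,0,1],[0,0,0,0,0,0,1],[0,0,0,0,0,0,1]]]' >/dev/null
python3 go.py .5737 .0446 .16 11.3
python3 - <<'E'
from h import *
c=shot("wrist","w3"); t=shot("top","top3")
for e,_ in blobs(c,"white",150)[:2]: print("cap",e,onz(c,*e[0],.098).round(4))
for e,_ in blobs(c,"red",150)[:2]: print("red",e,onz(c,*e[0],.034).round(4))
E
```

```text
t 14.2 tcp [0.5734 0.0442 0.2649] rpy [180.    0.   12.2] j [ 24.  11. -11.   0. -69.  78.] 
shift [ 0.02 -0.02  5.24] turn [0.   0.   0.23] w 0.0876 0.0 [-0.7 -0.5 -0.5]
cap ((246.87989807128906, 177.7799835205078), (35.3388786315918, 36.59114074707031), 95.26215362548828) [0.5747 0.0459 0.098 ]
red ((370.6500549316406, 168.9961395263672), (49.53044128417969, 53.441410064697266), 173.3223114013672) [ 0.5998 -0.0925  0.034 ]
```

View pics/w3.png

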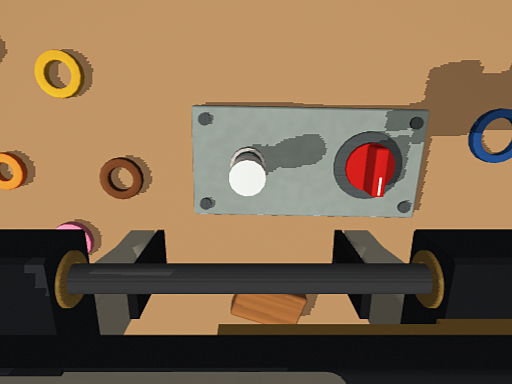

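The knob bar is now square to the plate's long side, i.e. released. The cap is at pixel (247,178), about (0.575,0.046). Descend and grip it.

```bash
python3 -m pendant '[[[0.1,-0.08,1,0,0,0,1],[0,0,1,0,0,0,1],[0,0,1,0,0,0,1],[0,0,1,0,0,0,1],[0,0,1,0,0,0,1],[0,0,1,0,0,0,1],[0,0,1,0,0,0,1],[0,0,0.7,0,0,0,1]]]' >/dev/null
python3 -m pendant '[[[0,0,0.6,0,0,0,1],[0,0,0.4,0,0,0,1],[0,0,0,0,0,0,1],[0,0,0,0,0,0,-1],[0,0,0,0,0,0,-1],[0,0,0,0,0,0,-1],[0,0,0,0,0,0,-1],[0,0,0,0,0,0,-1]]]' 12
python3 -m pendant '[[[0,0,0,0,0,0,-1],[0,0,0,0,0,0,-1],[0,0,0,0,0,0,-1],[0,0,0,0,0,0,-1],[0,0,0,0,0,0,-1],[0,0,0,0,0,0,-1],[0,0,0,0,0,0,-1],[0,0,0,0,0,0,-1]]]' 12
```

```text
time_s: 15.85
tcp_pos: [0.575, 0.0468, 0.0913]
eef_rot: [-180.0, -0.0, 12.3]
contact_force: [0.4, -0.4, -0.5]
gripper_width: 0.0532
gripper_force: 0.0
time_s: 16.65
tcp_pos: [0.575, 0.0468, 0.091]
eef_rot: [-180.0, -0.0, 12.3]
contact_force: [-0.5, 0.9, 1.3]
gripper_width: 0.0354
gripper_force: 12.0
```

```bash
python3 -m pendant '[[[0,0,-0.5,0,0,0,-1],[0,0,-0.5,0,0,0,-1],[0,0,-1,0,0,0,-1],[0,0,-1,0,0,0,-1],[0,0,-1,0,0,0,-1],[0,0,-1,0,0,0,-1],[0,0,-1,0,0,0,-1],[0,0,0,0,0,0,-1]]]' 
python3 go.py .4744 -.37 .2 12.2
python3 - <<'E'
from h import *
c=shot("top","top4"); e=[b for b in blobs(c,"blue",300)][0]; print(e)
m=cv2.inRange(cv2.cvtColor(c["frame"],cv2.COLOR_BGR2HSV),*HSV["blue"]); k=max(cv2.findContours(m,0,2)[0],key=cv2.contourArea); b=cv2.minAreaRect(k); print(b); print(onz(c,*b[0],.03).round(3),onz(c,*b[0],.02).round(3))
E
```

```text
time_s: 17.45
tcp_pos: [0.5766, 0.0472, 0.2152]
eef_rot: [-180.0, -0.4, 12.3]
contact_force: [0.6, -0.6, 0.4]
gripper_width: 0.0355
gripper_force: 12.0
t 17.4 tcp [0.5766 0.0472 0.2152] rpy [-180.    -0.4   12.3] j [ 24.  13. -15.   0. -62.  78.] 
shift [-9.44 19.29  0.69] turn [-0.   -0.09  0.02] w 0.0355 11.999993920326233 [ 0.6 -0.6  0.4]
(((361.68157958984375, 226.53997802734375), (43.309349060058594, 53.57090759277344), 84.94991302490234), 1341.5)
((363.41180419921875, 225.6470947265625), (37.83555603027344, 39.29076385498047), 75.96376037597656)
[ 0.474 -0.367  0.03 ] [ 0.474 -0.369  0.02 ]
```

```bash
python3 -m pendant '[[[-0.47,0.96,0,0,0,0,-1],[-0.47,0.96,0,0,0,0,-1],[-0.47,0.96,0,0,0,0,-1],[-0.47,0.96,0,0,0,0,-1],[-0.47,0.96,0,0,0,0,-1],[-0.47,0.96,0,0,0,0,-1],[-0.47,0.96,0,0,0,0,-1],[-0.47,0.96,0,0,0,0,-1]]]' >/dev/null
python3 -m pendant '[[[-0.47,0.96,0,0,0,0,-1],[-0.47,0.96,0,0,0,0,-1],[-0.47,0.96,0,0,0,0,-1],[-0.47,0.96,0,0,0,0,-1],[-0.47,0.96,0,0,0,0,-1],[-0.47,0.96,0,0,0,0,-1],[-0.47,0.96,0,0,0,0,-1],[-0.47,0.96,0,0,0,0,-1]]]' >/dev/null
python3 -m pendant '[[[-0.47,0.96,0,0,0,0,-1],[-0.47,0.96,0,0,0,0,-1],[-0.47,0.96,0,0,0,0,-1],[-0.47,0.96,0,0,0,0,-1],[0,0,1,0,0,0,-1],[0,0,1,0,0,0,-1],[0,0,1,0,0,0,-1],[0,0,1,0,0,0,-1]]]'
python3 go.py .474 -.368 .038 12.2
```

```text
time_s: 19.9
tcp_pos: [0.4722, -0.3683, 0.1299]
eef_rot: [-180.0, 0.0, 12.2]
contact_force: [0.5, 0.2, -0.8]
gripper_width: 0.0353
gripper_force: 12.0
t 19.9 tcp [ 0.4722 -0.3683  0.1299] rpy [-180.     0.    12.2] j [-19.  19. -18.  -0. -53. 122.] 
shift [0.09 0.01 4.59] turn [-0.01  0.01  0.01] w 0.0353 12.000015825033188 [ 0.5  0.2 -0.8]
```

```bash
python3 -m pendant '[[[0,0,1,0,0,0,-1],[0,0,1,0,0,0,-1],[0,0,1,0,0,0,-1],[0,0,0.8,0,0,0,-1],[0,0,0.4,0,0,0,-1],[0,0,0,0,0,0,-1],[0,0,0,0,0,0,0.15],[0,0,0,0,0,0,0.15]]]'
python3 -m pendant '[[[0,0,0,0,0,0,0.15],[0,0,0,0,0,0,0.15],[0,0,0,0,0,0,0.15],[0,0,-0.5,0,0,0,0.15],[0,0,-1,0,0,0,0.15],[0,0,-1,0,0,0,0.15],[0,0,-1,0,0,0,1],[0,0,-1,0,0,0,1]]]'
python3 -m pendant '[[[0,0,-1,0,0,0,1],[0,0,-1,0,0,0,1],[0,0,-1,0,0,0,1],[0,0,-1,0,0,0,1],[0,0,-1,0,0,0,1],[0,0,0,0,0,0,1],[0,0,0,0,0,0,1],[0,0,0,0,0,0,1]]]'
python3 - <<'E'
from h import *
w=shot("wrist","w5"); c=shot("top","top5"); s=shot("scene","scene5")
cv2.imwrite("pics/both5.png",np.vstack([w["frame"][:230],c["frame"][100:350]]))
for e,_ in blobs(w,"white",150)[:2]: print("cap",e,onz(w,*e[0],.034).round(4))
E
```

```text
time_s: 20.7
tcp_pos: [0.4733, -0.3686, 0.0479]
eef_rot: [179.9, -0.1, 12.3]
contact_force: [-0.2, -0.3, -0.5]
gripper_width: 0.0462
gripper_force: 0.0
time_s: 21.5
tcp_pos: [0.4728, -0.3684, 0.1387]
eef_rot: [180.0, -0.0, 12.3]
contact_force: [0.4, -0.6, -0.9]
gripper_width: 0.0616
gripper_force: 0.0
time_s: 22.3
tcp_pos: [0.4723, -0.3681, 0.2366]
eef_rot: [-180.0, 0.0, 12.3]
contact_force: [-0.4, -0.5, -0.3]
gripper_width: 0.0876
gripper_force: 0.0
cap ((249.42787170410156, 171.11448669433594), (32.15791702270508, 33.386268615722656), 93.9074478149414) [ 0.4729 -0.369   0.034 ]
```

View pics/both5.png

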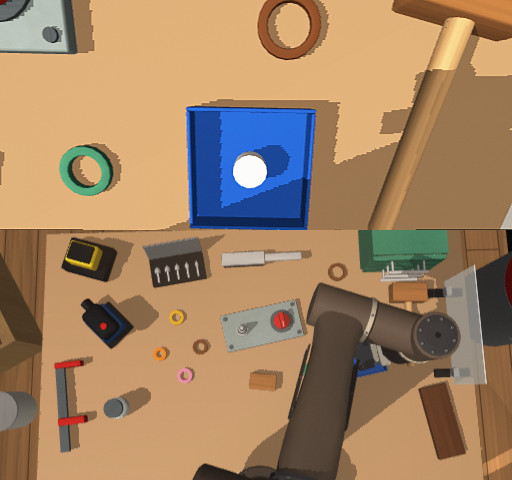

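Top half: the cap stands upright in the tray at (249,171), and green lies at (86,170). The lower half (top view) shows no grey collar in the area the arm hid before, so four collars are present. Next, estimate the hand-eye bias from the plate's screws at two yaws.

```bash
python3 - <<'E'
from h import *
w=shot("wrist"); he=w["hand_eye"];K=w["camera_matrix"]
a=dict(np.load("wk.npz")); fa=cv2.imread("pics/w_knob2.png"); fb=cv2.imread("pics/w3.png")
b=dict(camera_matrix=K,W=pose(dict(tcp_pos=[.5734,.0442,.2649],eef_rot=[180,0,12.2]))@he)
def ref(f,pts):
    g=cv2.cvtColor(f,cv2.COLOR_BGR2GRAY);o=[]
    for x,y in pts:
        p=g[y-9:y+10,x-9:x+10]; m=(p<85).astype(np.uint8); n,l,s,c=cv2.connectedComponentsWithStats(m)
        i=1+np.argmin(np.hypot(*(c[1:]-9).T)+100*(s[1:,4]<15)); o.append((c[i]+[x-9,y-9],s[i,4]))
    return o
for c,f,pts,sg in((a,fa,[(207,12),(301,16),(208,225),(287,228)],1),(b,fb,[(205,119),(206,203),(416,123),(404,207)],-1)):
    o=ref(f,pts); print([(p.round(1).tolist(),int(n)) for p,n in o]); P=[onz(c,*p,.022)[:2] for p,_ in o]
    ctr=np.mean(P,0);y=sg*(P[2]+P[3]-P[0]-P[1]);L=np.linalg.norm(y);u=y/L
    print("ctr",ctr.round(4),"yaw",np.degrees(np.arctan2(-y[0],y[1])).round(2),L/2,"mandrel",(ctr+.07*u).round(4),"knob",(ctr-.07*u).round(4))
E
python3 go.py .6676 -.2413 .236 12.2
```

```text
[([206.4, 12.8], 112), ([301.0, 16.8], 125), ([207.2, 225.3], 92), ([286.8, 227.8], 74)]
ctr [ 0.5881 -0.0237] yaw 11.16 0.23936862931570654 mandrel [0.5745 0.0449] knob [ 0.6016 -0.0924]
[([204.3, 118.5], 79), ([205.8, 203.1], 84), ([416.1, 122.8], 152), ([403.4, 206.6], 92)]
ctr [ 0.5881 -0.0234] yaw 11.08 0.23972763128378424 mandrel [0.5747 0.0453] knob [ 0.6016 -0.0921]
t 22.5 tcp [ 0.4725 -0.3683  0.2363] rpy [-1.80e+02  1.00e-01  1.23e+01] j [-19.  14. -10.  -0. -66. 122.] 
shift [ 1.088e+01 -4.130e+00  1.000e-02] turn [-0.01  0.01  0.02] w 0.0878 0.0 [0.4 0.1 0.1]
```

```bash
cat > col.py <<'E'
# col.py colour x y : collar seen by the wrist camera near (x,y), top face at z=.011
import sys; from h import *
col=sys.argv[1]; p=np.array([float(v) for v in sys.argv[2:4]])
z=float(sys.argv[4]) if len(sys.argv)>4 else .011
for i in range(1):
    c=shot("wrist","w_"+col)
    m=cv2.inRange(cv2.cvtColor(c["frame"],cv2.COLOR_BGR2HSV),*HSV[col]); m[228:]=0
    best=None
    for k in cv2.findContours(m,cv2.RETR_EXTERNAL,cv2.CHAIN_APPROX_NONE)[0]:
        if cv2.contourArea(k)<200: continue
        P=np.array([onz(c,*q[0],z)[:2] for q in cv2.convexHull(k)],np.float32)
        (x,y),(d1,d2),_=cv2.fitEllipse(P) if len(P)>4 else ((0,0),(0,0),0)
        d=np.hypot(x-p[0],y-p[1])
        if best is None or d<best[0]: best=(d,x,y,d1,d2,cv2.minEnclosingCircle(P))
    print(col,np.round(best[1:5],4),"circ",best[5])
E
python3 -m pendant '[[[0.9,-0.34,0,0,0,0,1],[0.9,-0.34,0,0,0,0,1],[0.9,-0.34,0,0,0,0,1],[0.9,-0.34,0,0,0,0,1],[0.9,-0.34,0,0,0,0,1],[0.9,-0.34,0,0,0,0,1],[0.9,-0.34,0,0,0,0,1],[0.9,-0.34,0,0,0,0,1]]]' >/dev/null
python3 col.py blue .6676 -.2413
python3 -m pendant '[[[0.9,-0.34,0,0,0,0,1],[0.9,-0.34,0,0,0,0,1],[0.9,-0.34,0,0,0,0,1],[0.9,-0.34,0,0,0,0,1],[0,0,0,0,0,0,1],[0,0,0,0,0,0,1],[0,0,0,0,0,0,1],[0,0,0,0,0,0,1]]]' >/dev/null
python3 col.py blue .6676 -.2413
python3 go.py .6676 -.2413 .026 12.2
python3 -c "
import cv2;cv2.imwrite('pics/blue_crop.png',cv2.imread('pics/w_blue.png')[100:230,130:400])"
```

```text
blue [ 0.6679 -0.2384  0.061   0.0621] circ ((0.6679189801216125, -0.23839488625526428), 0.031268127262592316)
blue [ 0.6673 -0.2387  0.0621  0.0624] circ ((0.6672800183296204, -0.23874151706695557), 0.031395792961120605)
t 24.2 tcp [ 0.6662 -0.2431  0.2372] rpy [180.   -0.   12.2] j [ -4.  24.   5.   0. -70. 107.] 
shift [ 0.09 -0.08 10.56] turn [ 0.   -0.    0.01] w 0.0874 0.0 [ 1.  -1.6  0. ]
```

View pics/blue_crop.png

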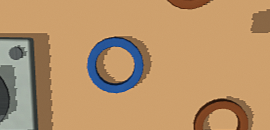

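The crop shows blue at (116,65), with brown ones at the edge clear of the fingers. Grasp.

```bash
python3 -m pendant '[[[0.11,-0.21,1,0,0,0,1],[0,0,1,0,0,0,1],[0,0,1,0,0,0,1],[0,0,1,0,0,0,1],[0,0,1,0,0,0,1],[0,0,1,0,0,0,1],[0,0,1,0,0,0,1],[0,0,1,0,0,0,1]]]' >/dev/null
python3 -m pendant '[[[0,0,1,0,0,0,1],[0,0,0.8,0,0,0,1],[0,0,0.5,0,0,0,1],[0,0,0.2,0,0,0,1],[0,0,0.1,0,0,0,1],[0,0,0,0,0,0,1],[0,0,0,0,0,0,1],[0,0,0,0,0,0,-1]]]' 25
python3 go.py .6675 -.2386 .025 12.2
python3 -m pendant '[[[0,0,0,0,0,0,-1],[0,0,0,0,0,0,-1],[0,0,0,0,0,0,-1],[0,0,0,0,0,0,-1],[0,0,0,0,0,0,-1],[0,0,0,0,0,0,-1],[0,0,-0.5,0,0,0,-1],[0,0,-0.5,0,0,0,-1]]]' 25
```

```text
time_s: 25.8
tcp_pos: [0.6682, -0.2382, 0.0258]
eef_rot: [180.0, -0.1, 12.3]
contact_force: [0.3, -0.3, -0.5]
gripper_width: 0.0836
gripper_force: 0.0
t 25.8 tcp [ 0.6682 -0.2382  0.0258] rpy [ 1.80e+02 -1.00e-01  1.23e+01] j [ -4.  34.  -8.   0. -47. 106.] 
shift [-0.04  0.01  0.04] turn [ 0.01 -0.02  0.02] w 0.0836 0.0 [ 0.3 -0.3 -0.5]
time_s: 26.6
tcp_pos: [0.6675, -0.2382, 0.0453]
eef_rot: [-180.0, 0.0, 12.3]
contact_force: [0.1, 0.0, -0.1]
gripper_width: 0.0635
gripper_force: 25.0
```

```bash
cat > held.py <<'E'
# held.py colour Rout_mm tcpz_at_grasp : centre of the held collar in tool x,y from its front arc (top face)
import sys; from h import *; from scipy.optimize import least_squares
from plant import r
col=sys.argv[1];Ro=float(sys.argv[2])/1000;dz=float(sys.argv[3])-.011
s=r.get_state();T=pose(s);c=shot("wrist","held_"+col)
m=cv2.inRange(cv2.cvtColor(c["frame"],cv2.COLOR_BGR2HSV),*HSV[col]); m[250:]=0; m[:,:150]=0;m[:,350:]=0;m[:150]=0
k=max(cv2.findContours(m,cv2.RETR_EXTERNAL,cv2.CHAIN_APPROX_NONE)[0],key=cv2.contourArea)[:,0]
top={}
for u,v in k: top[u]=min(v,top.get(u,999))
print("rows",min(top.values()),"cols",min(top),max(top))
Q=[]
for u,v in top.items():
    if abs(u-250)>45: continue
    p=np.linalg.inv(T)@[*onz(c,u,v,T[2,3]-dz),1]; Q.append(p[:2])
Q=np.array(Q); f=least_squares(lambda a:np.hypot(*(Q-a).T)-Ro,[0,0],loss="soft_l1",f_scale=.001)
print("held centre tool xy mm",(f.x*1000).round(2),"rms",np.sqrt(np.mean(f.fun**2))*1000,len(Q),"t",s["time_s"])
E
python3 -m pendant '[[[0,0,-1,0,0,0,-1],[0,0,-1,0,0,0,-1],[0,0,-1,0,0,0,-1],[0,0,-1,0,0,0,-1],[0,0,-1,0,0,0,-1],[0,0,-1,0,0,0,-1],[0,0,0,0,0,0,-1],[0,0,0,0,0,0,-1]]]' 
python3 held.py blue 32 .0258; python3 go.py .5746 .0451 .12 12.2
```

```text
time_s: 27.4
tcp_pos: [0.668, -0.2382, 0.1661]
eef_rot: [180.0, -0.1, 12.3]
contact_force: [-0.2, 1.1, -1.6]
gripper_width: 0.0638
gripper_force: 25.0
rows 191 cols 187 311
held centre tool xy mm [-1.36  0.41] rms 0.35706111004935714 91 t 27.4
t 27.4 tcp [ 0.6674 -0.2381  0.165 ] rpy [-180.    -0.    12.3] j [ -4.  27.  -1.  -0. -62. 106.] 
shift [ -1.53 -14.82   2.25] turn [-0.   -0.    0.01] w 0.0636 24.999949811026454 [-0.1 -1.  -0.6]
```

View pics/held_blue.png

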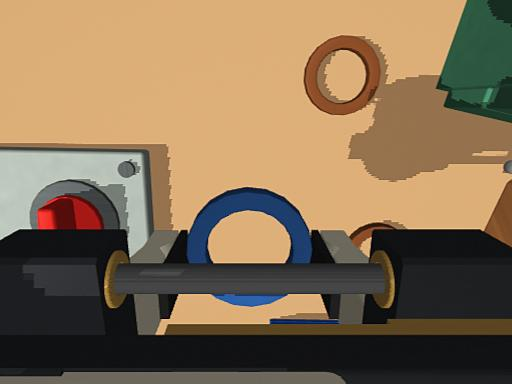

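Held blue ring: top of its arc at (248,188), and the bore is visible above the crossbar. Its offset in the tool is about -1.4 mm in x. Carry it to the mandrel.

```bash
python3 -m pendant '[[[-0.09,-0.93,0,0,0,0,-1],[-0.09,-0.93,0,0,0,0,-1],[-0.09,-0.93,0,0,0,0,-1],[-0.09,-0.93,0,0,0,0,-1],[-0.09,-0.93,0,0,0,0,-1],[-0.09,-0.93,0,0,0,0,-1],[-0.09,-0.93,0,0,0,0,-1],[-0.09,-0.93,0,0,0,0,-1]]]' >/dev/null
python3 -m pendant '[[[-0.09,-0.93,0,0,0,0,-1],[-0.09,-0.93,0,0,0,0,-1],[-0.09,-0.93,0,0,0,0,-1],[-0.09,-0.93,0,0,0,0,-1],[-0.09,-0.93,0,0,0,0,-1],[-0.09,-0.93,0,0,0,0,-1],[-0.09,-0.93,0,0,0,0,-1],[-0.09,-0.93,0,0,0,0,-1]]]' >/dev/null
python3 -m pendant '[[[0,0,0.7,0,0,0,-1],[0,0,0.7,0,0,0,-1],[0,0,0.5,0,0,0,-1],[0,0,0,0,0,0,-1],[0,0,0,0,0,0,-1],[0,0,0,0,0,0,-1],[0,0,0,0,0,0,-1],[0,0,0,0,0,0,-1]]]'
python3 held.py blue 32 .0258; python3 go.py .5759 .0458 .12 12.2
```

```text
time_s: 29.85
tcp_pos: [0.5767, 0.0465, 0.1274]
eef_rot: [-180.0, -0.0, 12.2]
contact_force: [0.1, -0.5, -1.0]
gripper_width: 0.0635
gripper_force: 25.0
rows 188 cols 187 312
held centre tool xy mm [-1.01  0.55] rms 0.545079565719477 91 t 29.85
t 29.9 tcp [0.5766 0.0465 0.1273] rpy [-180.    -0.    12.2] j [ 24.  18. -21.   0. -51.  78.] 
shift [-0.04  0.03  0.37] turn [-0.   -0.01  0.01] w 0.0633 24.999966274481267 [ 0.1  0.  -1. ]
```

View pics/held_blue.png

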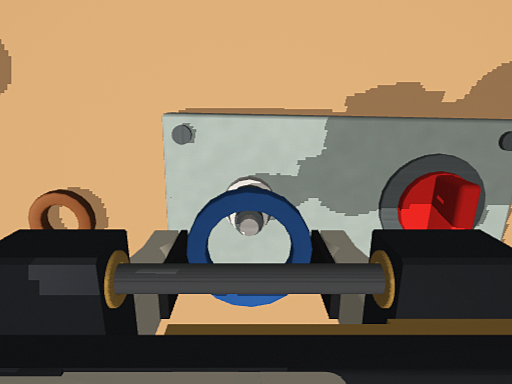

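The mandrel's top, at (249,227), shows through the bore. Check it against the prediction.

Run:
```python
from h import *
from plant import r
c=shot("wrist"); print(proj(c,[.5746,.0451,.076]),onz(c,249.5,227,.076))
f=c["frame"][205:245,225:275]; g=cv2.cvtColor(f,cv2.COLOR_BGR2GRAY); 
cv2.imwrite("pics/mtop.png",cv2.resize(f,(500,400),interpolation=cv2.INTER_NEAREST))
```

```text
[249.71148779 227.25797742] [0.57473772 0.04526232 0.076     ]
```

View pics/mtop.png

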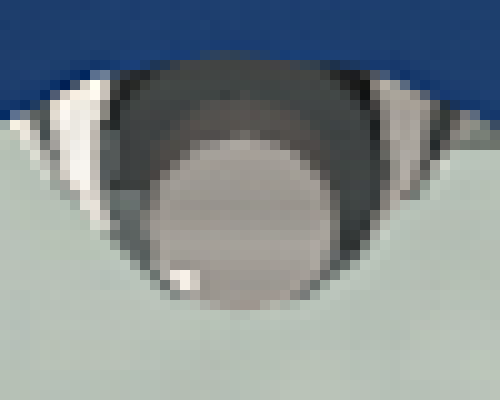

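The prediction matches within half a pixel. Descend.

```bash
python3 -m pendant '[[[-0.05,0.03,0.4,0,0,0,-1],[0,0,0.4,0,0,0,-1],[0,0,0.4,0,0,0,-1],[0,0,0.4,0,0,0,-1],[0,0,0.4,0,0,0,-1],[0,0,0.4,0,0,0,-1],[0,0,0.4,0,0,0,-1],[0,0,0.4,0,0,0,-1]]]' 
python3 -m pendant '[[[0,0,0.2,0,0,0,-1],[0,0,0.2,0,0,0,-1],[0,0,0.2,0,0,0,-1],[0,0,0.1,0,0,0,-1],[0,0,0,0,0,0,-1],[0,0,0,0,0,0,-1],[0,0,0,0,0,0,-1],[0,0,0,0,0,0,-1]]]' 
python3 go.py .5757 .0458 .0465 12.2
```

```text
time_s: 30.75
tcp_pos: [0.5756, 0.0457, 0.0622]
eef_rot: [180.0, 0.0, 12.3]
contact_force: [0.4, -0.2, -1.2]
gripper_width: 0.0637
gripper_force: 25.0
time_s: 31.55
tcp_pos: [0.5757, 0.0457, 0.0492]
eef_rot: [-180.0, -0.0, 12.3]
contact_force: [0.0, -0.4, -0.6]
gripper_width: 0.0636
gripper_force: 25.0
t 31.6 tcp [0.5757 0.0457 0.0492] rpy [-180.    -0.    12.3] j [ 24.  23. -25.   0. -42.  78.] 
shift [ 0.   -0.    0.13] turn [-0.   -0.01  0.02] w 0.0636 25.00003666151315 [ 0.  -0.4 -0.6]
```

```bash
python3 -m pendant '[[[0,0,0.12,0,0,0,-1],[0,0,0,0,0,0,-1],[0,0,0,0,0,0,1],[0,0,0,0,0,0,1],[0,0,0,0,0,0,1],[0,0,0,0,0,0,1],[0,0,0,0,0,0,1],[0,0,-0.5,0,0,0,1]]]' 
python3 -m pendant '[[[0,0,-1,0,0,0,1],[0,0,-1,0,0,0,1],[0,0,-1,0,0,0,1],[0,0,-1,0,0,0,1],[0,0,-1,0,0,0,1],[0,0,-1,0,0,0,1],[0,0,-1,0,0,0,1],[0,0,-1,0,0,0,1]]]' 
python3 col.py blue .5746 .0451 .031; python3 go.py .4299 -.1915 .23 12.2
```

```text
time_s: 32.35
tcp_pos: [0.5746, 0.0454, 0.0558]
eef_rot: [180.0, 0.1, 12.2]
contact_force: [0.8, -0.8, 0.3]
gripper_width: 0.0876
gripper_force: 0.0
time_s: 33.15
tcp_pos: [0.5754, 0.0456, 0.2183]
eef_rot: [-180.0, -0.0, 12.3]
contact_force: [-0.9, 0.3, -0.4]
gripper_width: 0.0876
gripper_force: 0.0
blue [0.5746 0.0448 0.0626 0.0628] circ ((0.5746328234672546, 0.044802069664001465), 0.03164947032928467)
t 33.2 tcp [0.5771 0.0458 0.222 ] rpy [180.   -0.3  12.3] j [ 24.  12. -14.   0. -63.  78.] 
shift [-9.72 10.03 -0.45] turn [ 0.   -0.08  0.03] w 0.0875 0.0 [2.3 0.4 3. ]
```

Blue is home. Now green.

```bash
python3 -m pendant '[[[-0.88,0.91,0,0,0,0,1],[-0.88,0.91,0,0,0,0,1],[-0.88,0.91,0,0,0,0,1],[-0.88,0.91,0,0,0,0,1],[-0.88,0.91,0,0,0,0,1],[-0.88,0.91,0,0,0,0,1],[-0.88,0.91,0,0,0,0,1],[-0.88,0.91,0,0,0,0,1]]]' >/dev/null
python3 col.py green .43 -.19
python3 -m pendant '[[[-0.88,0.91,0,0,0,0,1],[-0.88,0.91,0,0,0,0,1],[-0.88,0.91,0,0,0,0,1],[0,0,0,0,0,0,1],[0,0,0,0,0,0,1],[0,0,0,0,0,0,1],[0,0,0,0,0,0,1],[0,0,0,0,0,0,1]]]' >/dev/null
python3 col.py green .43 -.19
python3 go.py .4299 -.1915 .025 12.2
```

```text
green [ 0.4289 -0.1887  0.0548  0.0564] circ ((0.42943763732910156, -0.18851296603679657), 0.028016624972224236)
green [ 0.4289 -0.1881  0.0557  0.0564] circ ((0.42893001437187195, -0.1879495084285736), 0.028409717604517937)
t 34.9 tcp [ 0.4291 -0.1907  0.2165] rpy [-180.     0.    12.3] j [  0.   2. -27.   0. -61. 102.] 
shift [0.03 0.05 9.57] turn [-0.    0.    0.03] w 0.0875 0.0 [ 0.1  0.1 -0.1]
```

```bash
python3 -m pendant '[[[0,-0.12,1,0,0,0,1],[0,0,1,0,0,0,1],[0,0,1,0,0,0,1],[0,0,1,0,0,0,1],[0,0,1,0,0,0,1],[0,0,1,0,0,0,1],[0,0,1,0,0,0,1],[0,0,1,0,0,0,1]]]' >/dev/null
python3 -m pendant '[[[0,0,0.8,0,0,0,1],[0,0,0.5,0,0,0,1],[0,0,0.2,0,0,0,1],[0,0,0.05,0,0,0,1],[0,0,0,0,0,0,1],[0,0,0,0,0,0,1],[0,0,0,0,0,0,1],[0,0,0,0,0,0,-1]]]' 25
python3 -m pendant '[[[0,0,0,0,0,0,-1],[0,0,0,0,0,0,-1],[0,0,0,0,0,0,-1],[0,0,0,0,0,0,-1],[0,0,0,0,0,0,-1],[0,0,0,0,0,0,-1],[0,0,-0.5,0,0,0,-1],[0,0,-0.5,0,0,0,-1]]]' 25
python3 -m pendant '[[[0,0,-1,0,0,0,-1],[0,0,-1,0,0,0,-1],[0,0,-1,0,0,0,-1],[0,0,-1,0,0,0,-1],[0,0,-1,0,0,0,-1],[0,0,-1,0,0,0,-1],[0,0,0,0,0,0,-1],[0,0,0,0,0,0,-1]]]' 
python3 held.py green 29 .0255; python3 go.py .5746 .0451 .12 12.2
```

```text
time_s: 36.5
tcp_pos: [0.4287, -0.1887, 0.026]
eef_rot: [180.0, -0.1, 12.3]
contact_force: [-0.7, -1.6, 0.1]
gripper_width: 0.0838
gripper_force: 0.0
time_s: 37.3
tcp_pos: [0.4282, -0.1887, 0.0461]
eef_rot: [-180.0, 0.0, 12.3]
contact_force: [0.5, -0.1, 0.2]
gripper_width: 0.0565
gripper_force: 25.0
time_s: 38.1
tcp_pos: [0.4285, -0.1886, 0.1665]
eef_rot: [180.0, -0.1, 12.3]
contact_force: [-0.4, 0.3, 0.2]
gripper_width: 0.0561
gripper_force: 25.0
rows 192 cols 193 305
held centre tool xy mm [1.22 0.2 ] rms 0.3396741735653234 91 t 38.1
t 38.1 tcp [ 0.428  -0.1886  0.1657] rpy [-180.    -0.    12.2] j [  0.   5. -31.  -0. -53. 102.] 
shift [ 9.64 -9.86  2.29] turn [-0.   -0.01  0.01] w 0.0563 25.037262132391334 [-0.6 -0.8 -1.1]
```

```bash
python3 -m pendant '[[[0.87,-0.897,0,0,0,0,-1],[0.87,-0.897,0,0,0,0,-1],[0.87,-0.897,0,0,0,0,-1],[0.87,-0.897,0,0,0,0,-1],[0.87,-0.897,0,0,0,0,-1],[0.87,-0.897,0,0,0,0,-1],[0.87,-0.897,0,0,0,0,-1],[0.87,-0.897,0,0,0,0,-1]]]' >/dev/null
python3 -m pendant '[[[0.87,-0.897,0,0,0,0,-1],[0.87,-0.897,0,0,0,0,-1],[0.87,-0.897,0,0,0,0,-1],[0,0,0.9,0,0,0,-1],[0,0,0.9,0,0,0,-1],[0,0,0,0,0,0,-1],[0,0,0,0,0,0,-1],[0,0,0,0,0,0,-1]]]'
python3 held.py green 29 .0255;python3 held.py green 28.2 .0255; python3 go.py .5733 .0451 .12 12.2
python3 -c "
import cv2;cv2.imwrite('pics/hg.png',cv2.resize(cv2.imread('pics/held_green.png')[150:330,150:350],None,fx=3,fy=3,interpolation=0))"
```

```text
time_s: 39.75
tcp_pos: [0.5741, 0.0449, 0.1303]
eef_rot: [180.0, -0.1, 12.3]
contact_force: [0.3, 0.8, -0.3]
gripper_width: 0.0564
gripper_force: 25.0
rows 191 cols 193 305
held centre tool xy mm [1.49 0.4 ] rms 0.4561703994881701 91 t 39.75
rows 191 cols 193 305
held centre tool xy mm [2.37 0.42] rms 0.41258448410143267 91 t 39.8
t 39.9 tcp [0.574  0.0449 0.1305] rpy [-1.80e+02 -1.00e-01  1.23e+01] j [ 24.  17. -21.   0. -52.  78.] 
shift [-0.03 -0.02  0.53] turn [-0.   -0.02  0.01] w 0.0561 25.037124298978597 [-0.9  0.3 -0.4]
```

View pics/hg.png

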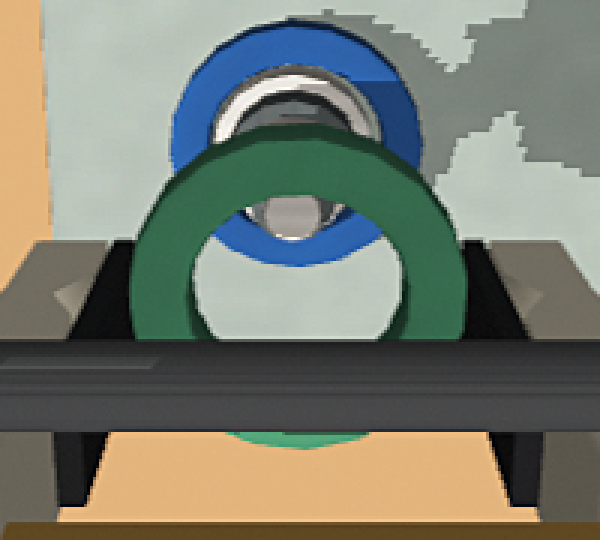

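Held green: its bore's front edge is at image row 215, its rear outer edge at row 299, and its front wall is visible above the top face. Use those unambiguous top-face edges for the centre.

Run:
```python
from h import *
w=shot("wrist"); he=w["hand_eye"]; c=dict(camera_matrix=w["camera_matrix"],W=he)
for n,rows,dz,ro,rb in(("green",(191,215,299),.0145,29,18.5),("blue",(188,211,305.5),.0148,32,22)):
    f,b,k=[onz(c,250,v,dz)[0]*1000 for v in rows]; fb=onz(c,250,rows[0],dz+.011)[0]*1000
    print(n,"front@top",f-ro,"front@bottom",fb-ro,"bore",b-rb,"back",k+ro)
g=c; f=cv2.imread("pics/held_green.png"); print([tuple(f[v,250]) for v in range(186,220)])
```

```text
green front@top 1.9551122123130895 front@bottom -1.0951756782364228 bore 0.3490506845281409 back 1.0905664055463085
blue front@top 0.35271951018685144 front@bottom -2.5896364260680116 bore -1.200806814654893 back -0.051827906128416146
[(np.uint8(112), np.uint8(112), np.uint8(105)), (np.uint8(117), np.uint8(118), np.uint8(110)), (np.uint8(71), np.uint8(71), np.uint8(65)), (np.uint8(81), np.uint8(83), np.uint8(86)), (np.uint8(89), np.uint8(93), np.uint8(99)), (np.uint8(42), np.uint8(55), np.uint8(34)), (np.uint8(38), np.uint8(53), np.uint8(24)), (np.uint8(42), np.uint8(56), np.uint8(30)), (np.uint8(42), np.uint8(57), np.uint8(31)), (np.uint8(41), np.uint8(57), np.uint8(30)), (np.uint8(51), np.uint8(70), np.uint8(36)), (np.uint8(78), np.uint8(106), np.uint8(54)), (np.uint8(77), np.uint8(105), np.uint8(53)), (np.uint8(75), np.uint8(103), np.uint8(53)), (np.uint8(77), np.uint8(104), np.uint8(53)), (np.uint8(76), np.uint8(104), np.uint8(53)), (np.uint8(77), np.uint8(105), np.uint8(53)), (np.uint8(77), np.uint8(104), np.uint8(53)), (np.uint8(76), np.uint8(105), np.uint8(52)), (np.uint8(76), np.uint8(105), np.uint8(53)), (np.uint8(77), np.uint8(105), np.uint8(53)), (np.uint8(77), np.uint8(106), np.uint8(54)), (np.uint8(77), np.uint8(106), np.uint8(53)), (np.uint8(78), np.uint8(107), np.uint8(55)), (np.uint8(78), np.uint8(107), np.uint8(54)), (np.uint8(77), np.uint8(107), np.uint8(53)), (np.uint8(78), np.uint8(106), np.uint8(54)), (np.uint8(75), np.uint8(105), np.uint8(51)), (np.uint8(67), np.uint8(99), np.uint8(40)), (np.uint8(132), np.uint8(144), np.uint8(136)), (np.uint8(153), np.uint8(160), np.uint8(166)), (np.uint8(150), np.uint8(156), np.uint8(163)), (np.uint8(149), np.uint8(154), np.uint8(159)), (np.uint8(146), np.uint8(153), np.uint8(157))]
```

The offset is about +0.3 mm, so we're already within tolerance. Lower.

```bash
cat > held.py <<'E'
# held.py colour bore_mm : held collar's centre in tool x,y from the front edge of its bore and its side columns
import sys; from h import *
col=sys.argv[1];rb=float(sys.argv[2])/2
c=shot("wrist","held_"+col); t=dict(camera_matrix=c["camera_matrix"],W=c["hand_eye"])
m=cv2.inRange(cv2.cvtColor(c["frame"],cv2.COLOR_BGR2HSV),*HSV[col])[150:262,150:350]>0
X=[]
for u in range(96,105):
    v=np.nonzero(m[:,u])[0]; g=np.nonzero(np.diff(v)>1)[0]; e=v[g[0]] if len(g) else v[-1]
    X.append(e+150.5)
cols=np.nonzero(m.any(0))[0]+150
row=np.median(X); print("bore row",row,"cols",cols.min(),cols.max(),"x mm",(onz(t,250,row,.0147)[0]*1000-rb).round(2),"y mm",(onz(t,(cols.min()+cols.max())/2,240,.0147)[1]*1000).round(2))
E
python3 -m pendant '[[[0.02,-0.01,0.4,0,0,0,-1],[0,0,0.4,0,0,0,-1],[0,0,0.4,0,0,0,-1],[0,0,0.4,0,0,0,-1],[0,0,0.4,0,0,0,-1],[0,0,0.4,0,0,0,-1],[0,0,0.3,0,0,0,-1],[0,0,0.2,0,0,0,-1]]]' 
python3 -m pendant '[[[0,0,0.2,0,0,0,-1],[0,0,0.2,0,0,0,-1],[0,0,0.2,0,0,0,-1],[0,0,0,0,0,0,-1],[0,0,0,0,0,0,-1],[0,0,0,0,0,0,-1],[0,0,0,0,0,0,-1],[0,0,0,0,0,0,-1]]]' 
python3 go.py .5743 .0452 .0584 12.2
```

```text
time_s: 40.7
tcp_pos: [0.5736, 0.045, 0.0708]
eef_rot: [180.0, 0.0, 12.3]
contact_force: [-0.6, -0.3, -0.6]
gripper_width: 0.0564
gripper_force: 25.0
time_s: 41.5
tcp_pos: [0.5739, 0.0451, 0.0597]
eef_rot: [-180.0, -0.0, 12.3]
contact_force: [-0.2, 0.6, -0.3]
gripper_width: 0.0559
gripper_force: 25.0
t 41.5 tcp [0.5739 0.0451 0.0597] rpy [-180.    -0.    12.3] j [ 24.  22. -25.   0. -43.  78.] 
shift [ 0.02 -0.    0.07] turn [-0.   -0.    0.02] w 0.0559 25.037429037038237 [-0.2  0.6 -0.3]
```

```bash
python3 -m pendant '[[[0,0,0.07,0,0,0,-1],[0,0,0,0,0,0,-1],[0,0,0,0,0,0,1],[0,0,0,0,0,0,1],[0,0,0,0,0,0,1],[0,0,0,0,0,0,1],[0,0,0,0,0,0,1],[0,0,-0.5,0,0,0,1]]]' 
python3 -m pendant '[[[0,0,-1,0,0,0,1],[0,0,-1,0,0,0,1],[0,0,-1,0,0,0,1],[0,0,-1,0,0,0,1],[0,0,-1,0,0,0,1],[0,0,-1,0,0,0,1],[0,0,-1,0,0,0,1],[0,0,0,0,0,0,1]]]' >/dev/null
python3 col.py green .5746 .0451 .043; python3 go.py .6279 .274 .22 12.2
```

```text
time_s: 42.3
tcp_pos: [0.5729, 0.0448, 0.0673]
eef_rot: [180.0, 0.1, 12.2]
contact_force: [-0.0, -0.5, -0.1]
gripper_width: 0.0874
gripper_force: 0.0
green [0.5744 0.0447 0.0568 0.0574] circ ((0.57465660572052, 0.04450159892439842), 0.028988612815737724)
t 43.1 tcp [0.5746 0.0453 0.2104] rpy [-180.    -0.2   12.3] j [ 24.  13. -15.   0. -62.  78.] 
shift [  5.04 -10.61  -0.46] turn [-0.01 -0.05  0.02] w 0.0876 0.0 [-0.6  0.1 -0. ]
```

Green is home. Now yellow.

```bash
python3 -m pendant '[[[0.46,-0.965,-0.05,0,0,0,1],[0.46,-0.965,-0.05,0,0,0,1],[0.46,-0.965,-0.05,0,0,0,1],[0.46,-0.965,-0.05,0,0,0,1],[0.46,-0.965,-0.05,0,0,0,1],[0.46,-0.965,-0.05,0,0,0,1],[0.46,-0.965,-0.05,0,0,0,1],[0.46,-0.965,-0.05,0,0,0,1]]]' >/dev/null
python3 col.py yellow .628 .274
python3 -m pendant '[[[0.46,-0.965,0,0,0,0,1],[0.46,-0.965,0,0,0,0,1],[0.46,-0.965,0,0,0,0,1],[0,0,0,0,0,0,1],[0,0,0,0,0,0,1],[0,0,0,0,0,0,1],[0,0,0,0,0,0,1],[0,0,0,0,0,0,1]]]' >/dev/null
python3 col.py yellow .628 .274
python3 go.py .6279 .274 .025 12.2
```

```text
yellow [0.6264 0.2769 0.0471 0.0485] circ ((0.6263498663902283, 0.27663731575012207), 0.024522485211491585)
yellow [0.6261 0.2755 0.0487 0.0492] circ ((0.6258996725082397, 0.27560386061668396), 0.02489001303911209)
t 44.9 tcp [0.6277 0.2736 0.2165] rpy [-180.    -0.    12.2] j [ 40.  23.  -1.   0. -67.  62.] 
shift [ 0.01 -0.02  9.57] turn [-0.   -0.    0.01] w 0.0875 0.0 [ 1. -0.  0.]
```

View pics/w_yellow.png

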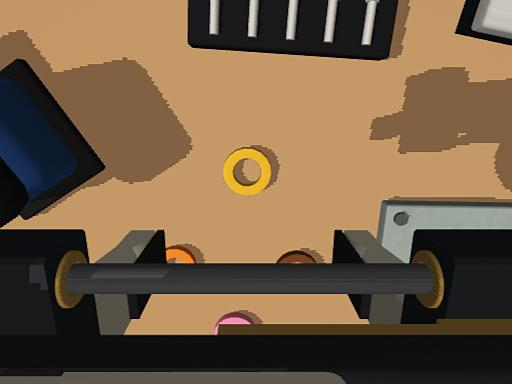

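Yellow is alone at (247,172), with the sander far left and clear of the fingers. Grasp.

```bash
python3 -m pendant '[[[-0.06,-0.125,1,0,0,0,1],[0,0,1,0,0,0,1],[0,0,1,0,0,0,1],[0,0,1,0,0,0,1],[0,0,1,0,0,0,1],[0,0,1,0,0,0,1],[0,0,1,0,0,0,1],[0,0,1,0,0,0,1]]]' >/dev/null
python3 -m pendant '[[[0,0,0.8,0,0,0,1],[0,0,0.5,0,0,0,1],[0,0,0.2,0,0,0,1],[0,0,0.05,0,0,0,1],[0,0,0,0,0,0,1],[0,0,0,0,0,0,1],[0,0,0,0,0,0,1],[0,0,0,0,0,0,-1]]]' 25
python3 -m pendant '[[[0,0,0,0,0,0,-1],[0,0,0,0,0,0,-1],[0,0,0,0,0,0,-1],[0,0,0,0,0,0,-1],[0,0,0,0,0,0,-1],[0,0,0,0,0,0,-1],[0,0,-0.5,0,0,0,-1],[0,0,-0.5,0,0,0,-1]]]' 25
python3 -m pendant '[[[0,0,-1,0,0,0,-1],[0,0,-1,0,0,0,-1],[0,0,-1,0,0,0,-1],[0,0,-1,0,0,0,-1],[0,0,-1,0,0,0,-1],[0,0,-1,0,0,0,-1],[0,0,0,0,0,0,-1],[0,0,0,0,0,0,-1]]]' 
python3 held.py yellow 30; python3 go.py .5746 .0451 .12 12.2
```

```text
time_s: 46.45
tcp_pos: [0.6262, 0.2764, 0.0257]
eef_rot: [-180.0, -0.0, 12.3]
contact_force: [-0.1, -0.6, 0.1]
gripper_width: 0.0839
gripper_force: 0.0
time_s: 47.25
tcp_pos: [0.6259, 0.2761, 0.0457]
eef_rot: [180.0, 0.0, 12.3]
contact_force: [-0.3, -0.8, 0.1]
gripper_width: 0.0509
gripper_force: 25.0
time_s: 48.05
tcp_pos: [0.6261, 0.2764, 0.1664]
eef_rot: [-179.9, -0.1, 12.3]
contact_force: [-0.3, 0.4, 0.1]
gripper_width: 0.0511
gripper_force: 25.0
t 48.1 tcp [0.6257 0.2762 0.1654] rpy [-180.    -0.    12.3] j [ 40.  25.  -4.  -0. -61.  62.] 
shift [-4.95 10.75  2.27] turn [-0.01 -0.    0.01] w 0.0507 24.99993417877704 [ 1.1  0.2 -1. ]Traceback (most recent call last):
  File "held.py", line 8, in <module>
    v=np.nonzero(m[:,u])[0]; g=np.nonzero(np.diff(v)>1)[0]; e=v[g[0]] if len(g) else v[-1]
                                                                                     ~^^^^
IndexError: index -1 is out of bounds for axis 0 with size 0
```

```bash
python3 - <<'E'
import cv2
f=cv2.cvtColor(cv2.imread("pics/held_yellow.png"),cv2.COLOR_BGR2HSV)
for v in range(190,234,3): print(v,f[v,250].tolist(),end=' ')
E
sed -i 's/yellow=((22,150,120)/yellow=((20,170,60)/' h.py; python3 held.py yellow 30
```

```text
190 [16, 117, 221] 193 [16, 115, 221] 196 [18, 153, 175] 199 [20, 211, 109] 202 [20, 214, 157] 205 [20, 211, 191] 208 [20, 212, 191] 211 [20, 212, 189] 214 [20, 212, 188] 217 [20, 211, 187] 220 [20, 216, 184] 223 [16, 113, 223] 226 [16, 117, 222] 229 [16, 117, 221] 232 [16, 117, 221] bore row 199.5 cols 198 299 x mm 11.67 y mm 0.2
```

```bash
sed -i 's/yellow=((20,170,60)/yellow=((18,170,60)/' h.py; python3 held.py yellow 30
```

```text
bore row 221.5 cols 198 349 x mm 0.41 y mm 12.64
```

```bash
python3 -m pendant '[[[-0.452,0.976,0,0,0,0,-1],[-0.452,0.976,0,0,0,0,-1],[-0.452,0.976,0,0,0,0,-1],[-0.452,0.976,0,0,0,0,-1],[-0.452,0.976,0,0,0,0,-1],[-0.452,0.976,0,0,0,0,-1],[-0.452,0.976,0,0,0,0,-1],[-0.452,0.976,0,0,0,0,-1]]]' >/dev/null
python3 -m pendant '[[[-0.452,0.976,0,0,0,0,-1],[-0.452,0.976,0,0,0,0,-1],[-0.452,0.976,0,0,0,0,-1],[0,0,0.9,0,0,0,-1],[0,0,0.9,0,0,0,-1],[0,0,0,0,0,0,-1],[0,0,0,0,0,0,-1],[0,0,0,0,0,0,-1]]]'
python3 held.py yellow 30; python3 go.py .5742 .0452 .0706 12.2
```

```text
time_s: 49.8
tcp_pos: [0.575, 0.0452, 0.1301]
eef_rot: [180.0, -0.1, 12.3]
contact_force: [0.4, 0.7, 0.2]
gripper_width: 0.0512
gripper_force: 25.0
bore row 221.5 cols 198 349 x mm 0.41 y mm 12.64
t 49.9 tcp [0.575  0.0454 0.1302] rpy [-1.80e+02 -1.00e-01  1.23e+01] j [ 24.  17. -21.   0. -52.  78.] 
shift [-0.04 -0.    2.98] turn [-0.   -0.02  0.02] w 0.051 24.999912176281214 [-0.7  0.7  0. ]
```

```bash
python3 -m pendant '[[[-0.04,0,0.4,0,0,0,-1],[0,0,0.4,0,0,0,-1],[0,0,0.4,0,0,0,-1],[0,0,0.4,0,0,0,-1],[0,0,0.4,0,0,0,-1],[0,0,0.2,0,0,0,-1],[0,0,0.2,0,0,0,-1],[0,0,0,0,0,0,-1]]]' 
python3 -m pendant '[[[0,0,0.2,0,0,0,-1],[0,0,0.2,0,0,0,-1],[0,0,0.1,0,0,0,-1],[0,0,0,0,0,0,-1],[0,0,0,0,0,0,-1],[0,0,0,0,0,0,-1],[0,0,0,0,0,0,-1],[0,0,0,0,0,0,-1]]]' 
python3 go.py .5742 .0452 .0706 12.2
```

```text
time_s: 50.65
tcp_pos: [0.5734, 0.045, 0.0806]
eef_rot: [180.0, 0.0, 12.3]
contact_force: [0.2, -0.0, 0.2]
gripper_width: 0.0507
gripper_force: 25.0
time_s: 51.45
tcp_pos: [0.5737, 0.0451, 0.0713]
eef_rot: [-180.0, -0.0, 12.3]
contact_force: [0.3, -0.1, -1.9]
gripper_width: 0.0509
gripper_force: 25.0
t 51.5 tcp [0.5737 0.0451 0.0713] rpy [-180.    -0.    12.3] j [ 24.  21. -24.   0. -44.  78.] 
shift [0.03 0.   0.03] turn [-0.   -0.    0.02] w 0.0509 24.999884753488004 [ 0.3 -0.1 -1.9]
```

```bash
python3 -m pendant '[[[0,0,0.03,0,0,0,-1],[0,0,0,0,0,0,-1],[0,0,0,0,0,0,1],[0,0,0,0,0,0,1],[0,0,0,0,0,0,1],[0,0,0,0,0,0,1],[0,0,0,0,0,0,1],[0,0,-0.5,0,0,0,1]]]' 
python3 -m pendant '[[[0,0,-1,0,0,0,1],[0,0,-1,0,0,0,1],[0,0,-1,0,0,0,1],[0,0,-1,0,0,0,1],[0,0,-1,0,0,0,1],[0,0,-1,0,0,0,1],[0,0,-0.5,0,0,0,1],[0,0,0,0,0,0,1]]]' >/dev/null
python3 col.py yellow .5746 .0451 .055; python3 go.py .501 .3332 .22 12.2
python3 - <<'E'
from h import *
for n in ("top","scene"):
    c=shot(n); 
    print(n,[onz(c,*e[0],.011).round(4) for e,_ in blobs(c,"orange")])
E
```

```text
time_s: 52.25
tcp_pos: [0.5727, 0.0448, 0.0797]
eef_rot: [180.0, 0.1, 12.2]
contact_force: [-0.1, 0.4, -0.4]
gripper_width: 0.087
gripper_force: 0.0
yellow [0.5747 0.0448 0.0507 0.0515] circ ((0.5748274922370911, 0.04482020065188408), 0.025910869240760803)
t 53.1 tcp [0.5737 0.0452 0.211 ] rpy [-1.80e+02 -1.00e-01  1.23e+01] j [ 24.  13. -15.  -0. -62.  78.] 
shift [ -0.49 -14.84  -0.44] turn [-0.01 -0.02  0.01] w 0.0878 0.0 [-0.  -0.8 -0.6]
top []
scene [array([0.5049, 0.3339, 0.011 ])]
```

Yellow is home. Now orange.

```bash
python3 -m pendant '[[[-0.03,-0.95,-0.04,0,0,0,1],[-0.03,-0.95,-0.04,0,0,0,1],[-0.03,-0.95,-0.04,0,0,0,1],[-0.03,-0.95,-0.04,0,0,0,1],[-0.03,-0.95,-0.04,0,0,0,1],[-0.03,-0.95,-0.04,0,0,0,1],[-0.03,-0.95,-0.04,0,0,0,1],[-0.03,-0.95,-0.04,0,0,0,1]]]' >/dev/null
python3 -m pendant '[[[-0.03,-0.95,0,0,0,0,1],[-0.03,-0.95,0,0,0,0,1],[-0.03,-0.95,0,0,0,0,1],[-0.03,-0.95,0,0,0,0,1],[0,0,0,0,0,0,1],[0,0,0,0,0,0,1],[0,0,0,0,0,0,1],[0,0,0,0,0,0,1]]]' >/dev/null
python3 col.py orange .502 .333
python3 -m pendant '[[[-0.03,-0.95,0,0,0,0,1],[-0.03,-0.95,0,0,0,0,1],[-0.03,-0.95,0,0,0,0,1],[-0.03,-0.6,0,0,0,0,1],[0,0,0,0,0,0,1],[0,0,0,0,0,0,1],[0,0,0,0,0,0,1],[0,0,0,0,0,0,1]]]' >/dev/null
python3 col.py orange .502 .333
python3 go.py .501 .333 .025 12.2
```

```text
orange [0.5002 0.3326 0.0441 0.0445] circ ((0.5002092719078064, 0.33271825313568115), 0.022581547498703003)
orange [0.5001 0.3328 0.0441 0.0448] circ ((0.5003558397293091, 0.33296793699264526), 0.022665664553642273)
t 55.7 tcp [0.5013 0.3328 0.217 ] rpy [-180.    -0.    12.2] j [ 52.  15. -12.   0. -63.  50.] 
shift [-0.01 -0.01  9.6 ] turn [-0.   -0.    0.01] w 0.0879 0.0 [-0.5 -0.3  0.8]
```

View pics/w_orange.png

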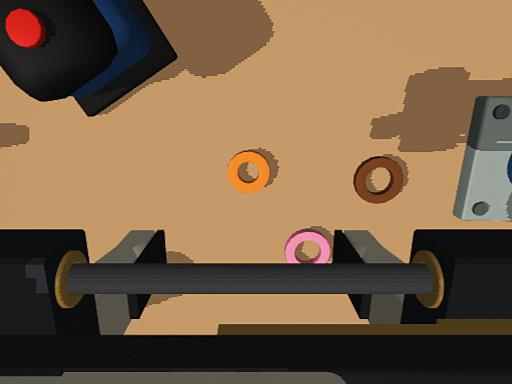

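Orange is at (248,172), brown at (378,180) and pink at (307,250), clear of the fingers. Grasp.

```bash
python3 -m pendant '[[[-0.05,-0.02,1,0,0,0,1],[0,0,1,0,0,0,1],[0,0,1,0,0,0,1],[0,0,1,0,0,0,1],[0,0,1,0,0,0,1],[0,0,1,0,0,0,1],[0,0,1,0,0,0,1],[0,0,1,0,0,0,1]]]' >/dev/null
python3 -m pendant '[[[0,0,0.8,0,0,0,1],[0,0,0.5,0,0,0,1],[0,0,0.2,0,0,0,1],[0,0,0.07,0,0,0,1],[0,0,0,0,0,0,1],[0,0,0,0,0,0,1],[0,0,0,0,0,0,1],[0,0,0,0,0,0,-1]]]' 25
python3 -m pendant '[[[0,0,0,0,0,0,-1],[0,0,0,0,0,0,-1],[0,0,0,0,0,0,-1],[0,0,0,0,0,0,-1],[0,0,0,0,0,0,-1],[0,0,0,0,0,0,-1],[0,0,-0.5,0,0,0,-1],[0,0,-0.5,0,0,0,-1]]]' 25
python3 -m pendant '[[[0,0,-1,0,0,0,-1],[0,0,-1,0,0,0,-1],[0,0,-1,0,0,0,-1],[0,0,-1,0,0,0,-1],[0,0,-1,0,0,0,-1],[0,0,-1,0,0,0,-1],[0,0,0,0,0,0,-1],[0,0,0,0,0,0,-1]]]' 
python3 go.py .5746 .0451 .12 12.2
sed -i 's/orange=((10,190,180)/orange=((9,190,70)/' h.py;python3 held.py orange 23
python3 - <<'E'
import cv2
f=cv2.cvtColor(cv2.imread("pics/held_orange.png"),cv2.COLOR_BGR2HSV)
for v in range(196,240,2): print(v,f[v,250].tolist(),end=' ')
E
```

```text
time_s: 57.3
tcp_pos: [0.5002, 0.3337, 0.0261]
eef_rot: [-180.0, -0.0, 12.3]
contact_force: [0.4, -0.2, -0.7]
gripper_width: 0.084
gripper_force: 0.0
time_s: 58.1
tcp_pos: [0.5, 0.3333, 0.0461]
eef_rot: [180.0, 0.0, 12.3]
contact_force: [0.6, 0.3, -1.0]
gripper_width: 0.0452
gripper_force: 25.0
time_s: 58.9
tcp_pos: [0.5001, 0.3336, 0.1667]
eef_rot: [-179.9, -0.1, 12.3]
contact_force: [-0.3, -0.1, -0.3]
gripper_width: 0.0449
gripper_force: 25.0
t 58.9 tcp [0.5001 0.3336 0.1667] rpy [-1.799e+02 -1.000e-01  1.230e+01] j [ 52.  17. -15.  -0. -57.  50.] 
shift [ 0.57 14.89  2.31] turn [-0.02 -0.02  0.01] w 0.0449 24.999963641166687 [-0.3 -0.1 -0.3]
bore row 228.5 cols 205 294 x mm 0.23 y mm 0.7
196 [16, 117, 223] 198 [16, 117, 223] 200 [16, 114, 223] 202 [17, 108, 238] 204 [10, 232, 122] 206 [10, 216, 132] 208 [10, 222, 139] 210 [11, 216, 226] 212 [11, 218, 225] 214 [11, 216, 225] 216 [11, 218, 225] 218 [11, 218, 225] 220 [11, 216, 225] 222 [11, 219, 224] 224 [11, 218, 225] 226 [12, 218, 226] 228 [11, 236, 223] 230 [16, 110, 224] 232 [16, 117, 223] 234 [16, 115, 223] 236 [16, 117, 223] 238 [16, 115, 223]
```

```bash
python3 -m pendant '[[[0.035,0.93,0,0,0,0,-1],[0.035,0.93,0,0,0,0,-1],[0.035,0.93,0,0,0,0,-1],[0.035,0.93,0,0,0,0,-1],[0.035,0.93,0,0,0,0,-1],[0.035,0.93,0,0,0,0,-1],[0.035,0.93,0,0,0,0,-1],[0.035,0.93,0,0,0,0,-1]]]' >/dev/null
python3 -m pendant '[[[0.035,0.93,0,0,0,0,-1],[0.035,0.93,0,0,0,0,-1],[0.035,0.93,0,0,0,0,-1],[0.035,0.93,0,0,0,0,-1],[0.035,0.93,0,0,0,0,-1],[0.035,0.93,0,0,0,0,-1],[0.035,0.93,0,0,0,0,-1],[0.035,0.93,0,0,0,0,-1]]]' >/dev/null
python3 -m pendant '[[[0,0,0.8,0,0,0,-1],[0,0,0.8,0,0,0,-1],[0,0,0,0,0,0,-1],[0,0,0,0,0,0,-1],[0,0,0,0,0,0,-1],[0,0,0,0,0,0,-1],[0,0,0,0,0,0,-1],[0,0,0,0,0,0,-1]]]'
python3 held.py orange 23; python3 go.py .5743 .0453 .083 12.2
```

```text
time_s: 61.35
tcp_pos: [0.5743, 0.0452, 0.134]
eef_rot: [-180.0, -0.0, 12.3]
contact_force: [0.2, -0.0, -0.7]
gripper_width: 0.0452
gripper_force: 25.0
bore row 174.5 cols 205 294 x mm 27.44 y mm 0.69
t 61.4 tcp [0.5743 0.0452 0.1339] rpy [-180.    -0.    12.3] j [ 24.  17. -21.   0. -52.  78.] 
shift [-0.   -0.01  2.54] turn [-0.   -0.01  0.02] w 0.0449 24.999927431344986 [ 0.5 -0.4  0.1]
```

```bash
python3 -m pendant '[[[0,0,0.4,0,0,0,-1],[0,0,0.4,0,0,0,-1],[0,0,0.4,0,0,0,-1],[0,0,0.4,0,0,0,-1],[0,0,0.3,0,0,0,-1],[0,0,0.2,0,0,0,-1],[0,0,0,0,0,0,-1],[0,0,0,0,0,0,-1]]]' 
python3 -m pendant '[[[0,0,0.2,0,0,0,-1],[0,0,0.1,0,0,0,-1],[0,0,0.1,0,0,0,-1],[0,0,0,0,0,0,-1],[0,0,0,0,0,0,-1],[0,0,0,0,0,0,-1],[0,0,0,0,0,0,-1],[0,0,0,0,0,0,-1]]]' 
python3 go.py .5743 .0453 .083 12.2
```

```text
time_s: 62.2
tcp_pos: [0.5744, 0.0451, 0.0916]
eef_rot: [180.0, -0.0, 12.3]
contact_force: [-0.6, -0.9, 0.1]
gripper_width: 0.0451
gripper_force: 25.0
time_s: 63.0
tcp_pos: [0.5743, 0.0451, 0.0836]
eef_rot: [-180.0, -0.0, 12.3]
contact_force: [-0.4, 0.1, -0.4]
gripper_width: 0.0453
gripper_force: 25.0
t 63.0 tcp [0.5743 0.0451 0.0836] rpy [-180.    -0.    12.3] j [ 24.  20. -24.  -0. -46.  78.] 
shift [ 0.   -0.01  0.03] turn [-0.   -0.    0.02] w 0.0453 24.99977096915245 [-0.4  0.1 -0.4]
```

Release, rise, verify the stack, and look once more for a grey collar in the top and scene views.

```bash
python3 -m pendant '[[[0,0,0.03,0,0,0,-1],[0,0,0,0,0,0,-1],[0,0,0,0,0,0,1],[0,0,0,0,0,0,1],[0,0,0,0,0,0,1],[0,0,0,0,0,0,1],[0,0,0,0,0,0,1],[0,0,-0.5,0,0,0,1]]]' 
python3 -m pendant '[[[0,0,-1,0,0,0,1],[0,0,-1,0,0,0,1],[0,0,-1,0,0,0,1],[0,0,-1,0,0,0,1],[0,0,-1,0,0,0,1],[0,0,-1,0,0,0,1],[0,0,0,0,0,0,1],[0,0,0,0,0,0,1]]]' >/dev/null
python3 col.py orange .5746 .0451 .067;python3 go.py .603 -.0914 .22 12.2
python3 - <<'E'
from h import *
t=shot("top","top9");s=shot("scene","scene9")
w=cv2.imread("pics/w_orange.png")
a=np.hstack([w[80:230,120:420],np.zeros((150,100,3),np.uint8)])
b=cv2.resize(s["frame"][150:260,180:330],(400,293),interpolation=cv2.INTER_NEAREST)
d=np.vstack([a,b]); tt=t["frame"][90:384,40:440]; cv2.imwrite("pics/chk.png",np.hstack([d,np.vstack([tt,np.zeros((d.shape[0]-294,400,3),np.uint8)])]))
E
```

```text
time_s: 63.8
tcp_pos: [0.5733, 0.0447, 0.0921]
eef_rot: [180.0, 0.1, 12.2]
contact_force: [-0.8, -0.7, -0.1]
gripper_width: 0.0857
gripper_force: 0.0
orange [0.5751 0.0445 0.0455 0.0462] circ ((0.5751966238021851, 0.04455041512846947), 0.023339880630373955)
t 64.7 tcp [0.5739 0.045  0.2131] rpy [-180.    -0.    12.3] j [ 24.  13. -15.  -0. -62.  78.] 
shift [-0.03  6.97 -0.35] turn [-0.   -0.    0.01] w 0.0878 0.0 [ 0.7 -0.3 -0.7]
```

View pics/chk.png

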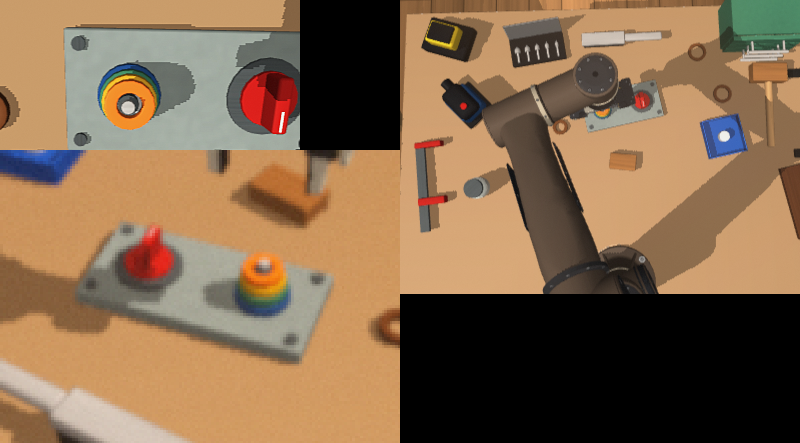

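The stack is level with orange on top, the bar is still released, and the cap is in the tray. The bystanders are in place and no grey collar is anywhere. Now clamp.

```bash
python3 -m pendant '[[[0,0.87,0,0,0,0,1],[0,0.87,0,0,0,0,1],[0,0.87,0,0,0,0,1],[0,0.87,0,0,0,0,1],[0,0.87,0,0,0,0,1],[0,0.87,0,0,0,0,1],[0,0.87,0,0,0,0,1],[-0.05,0.87,0,0,0,0,1]]]' >/dev/null
python3 -m pendant '[[[0,0,1,0,0,0,1],[0,0,1,0,0,0,1],[0,0,1,0,0,0,1],[0,0,1,0,0,0,1],[0,0,0.5,0,0,0,1],[0,0,0,0,0,0,1],[0,0,0,0,0,0,1],[0,0,0,0,0,0,1]]]' >/dev/null
python3 go.py .6025 -.0915 .065 11.5
```

```text
t 66.3 tcp [ 0.6035 -0.0912  0.124 ] rpy [ 1.80e+02 -1.00e-01  1.23e+01] j [ 10.  21. -17.   0. -52.  93.] 
shift [-0.06  0.    2.95] turn [ 0.   -0.02  0.19] w 0.0877 0.0 [-0.4 -0.2 -1.3]
```

```bash
python3 -m pendant '[[[-0.04,0,0.6,0,0,0.19,1],[0,0,0.6,0,0,0,1],[0,0,0.6,0,0,0,1],[0,0,0.6,0,0,0,1],[0,0,0.55,0,0,0,1],[0,0,0,0,0,0,-1],[0,0,0,0,0,0,-1],[0,0,0,0,0,0,-1]]]' 20
python3 -m pendant '[[[0,0,0,0,0,0,-1],[0,0,0,0,0,0,-1],[0,0,0,0,0,0,-1],[0,0,0,0,0,0,-1],[0,0,0,0,0,0.5,-1],[0,0,0,0,0,0.5,-1],[0,0,0,0,0,1,-1],[0,0,0,0,0,1,-1]]]' 20
python3 -m pendant '[[[0,0,0,0,0,1,-1],[0,0,0,0,0,1,-1],[0,0,0,0,0,1,-1],[0,0,0,0,0,1,-1],[0,0,0,0,0,1,-1],[0,0,0,0,0,1,-1],[0,0,0,0,0,1,-1],[0,0,0,0,0,1,-1]]]'
python3 -m pendant '[[[0,0,0,0,0,1,-1],[0,0,0,0,0,1,-1],[0,0,0,0,0,1,-1],[0,0,0,0,0,1,-1],[0,0,0,0,0,1,-1],[0,0,0,0,0,1,-1],[0,0,0,0,0,1,-1],[0,0,0,0,0,1,-1]]]'
python3 go.py .6025 -.0915 .065 -104
```

```text
time_s: 67.15
tcp_pos: [0.6025, -0.0914, 0.0643]
eef_rot: [180.0, -0.0, 11.5]
contact_force: [-0.3, -0.8, 0.3]
gripper_width: 0.0689
gripper_force: 0.0
time_s: 67.95
tcp_pos: [0.6023, -0.091, 0.064]
eef_rot: [-180.0, -0.0, -0.7]
contact_force: [0.7, 2.6, -0.5]
gripper_width: 0.0142
gripper_force: 19.9
time_s: 68.75
tcp_pos: [0.6024, -0.0908, 0.064]
eef_rot: [-179.9, -0.0, -32.7]
contact_force: [0.4, 3.5, 0.1]
gripper_width: 0.0141
gripper_force: 19.9
time_s: 69.55
tcp_pos: [0.6026, -0.0906, 0.0641]
eef_rot: [-179.9, 0.0, -64.6]
contact_force: [0.8, 3.8, -1.4]
gripper_width: 0.0138
gripper_force: 19.9
t 69.5 tcp [ 0.6026 -0.0906  0.0641] rpy [-179.9    0.   -64.6] j [ 10.  24. -20.  -0. -45.  16.] 
shift [ 0.04  0.02 -0.05] turn [-0.02  0.01  9.84] w 0.0138 19.90956723690033 [ 0.8  3.8 -1.4]
```

```bash
python3 -m pendant '[[[0,0,0,0,0,1,-1],[0,0,0,0,0,1,-1],[0,0,0,0,0,1,-1],[0,0,0,0,0,1,-1],[0,0,0,0,0,1,-1],[0,0,0,0,0,1,-1],[0,0,0,0,0,1,-1],[0,0,0,0,0,1,-1]]]'
python3 -m pendant '[[[0,0,0,0,0,0.8,-1],[0,0,0,0,0,0.6,-1],[0,0,0,0,0,0.4,-1],[0,0,0,0,0,0.2,-1],[0,0,0,0,0,0,-1],[0,0,0,0,0,0,-1],[0,0,0,0,0,0,-1],[0,0,0,0,0,0,-1]]]'
python3 -c "
from plant import r;print(r.get_state()['moment'])"
```

```text
time_s: 70.35
tcp_pos: [0.6028, -0.0906, 0.0641]
eef_rot: [-179.9, 0.1, -96.6]
contact_force: [0.8, 2.8, -1.0]
gripper_width: 0.0139
gripper_force: 19.9
time_s: 71.15
tcp_pos: [0.6028, -0.0906, 0.0641]
eef_rot: [-179.9, 0.1, -104.5]
contact_force: [2.2, 5.0, -0.9]
gripper_width: 0.0142
gripper_force: 19.9
[ 1.94380109 -0.79595722  0.18735522]
```

It's at the clockwise stop, as the moment shows. Release and rise, then check the whole scene.

```bash
python3 -m pendant '[[[0,0,0,0,0,0,1],[0,0,0,0,0,0,1],[0,0,0,0,0,0,1],[0,0,0,0,0,0,1],[0,0,-0.5,0,0,0,1],[0,0,-1,0,0,0,1],[0,0,-1,0,0,0,1],[0,0,-1,0,0,0,1]]]' >/dev/null
python3 -m pendant '[[[0,0,-1,0,0,0,1],[0,0,-1,0,0,0,1],[0,0,-1,0,0,0,1],[0,0,-1,0,0,0,1],[0,0,-1,0,0,0,1],[-1,0,0,0,0,0,1],[-1,0,0,0,0,0,1],[-1,0,0,0,0,0,1]]]' >/dev/null
python3 -m pendant '[[[-1,0,0,0,0,0,1],[-1,0,0,0,0,0,1],[0,0,0,0,0,0,1],[0,0,0,0,0,0,1],[0,0,0,0,0,0,1],[0,0,0,0,0,0,1],[0,0,0,0,0,0,1],[0,0,0,0,0,0,1]]]'
python3 - <<'E'
from h import *
w=shot("wrist","wend");t=shot("top","topend");s=shot("scene","sceneend")
e=[b for b in blobs(w,"red",150)][0][0]; print(e)
b=cv2.resize(s["frame"][130:260,180:330],(400,347),interpolation=cv2.INTER_CUBIC)
cv2.imwrite("pics/end.png",np.vstack([w["frame"][:230,:400],b]))
E
python3 col.py orange .5746 .0451 .067
```

```text
time_s: 73.55
tcp_pos: [0.627, 0.005, 0.234]
eef_rot: [-180.0, 0.0, -104.5]
contact_force: [0.2, 0.3, 0.6]
gripper_width: 0.0874
gripper_force: 0.0
((248.41427612304688, 71.14788818359375), (56.2056999206543, 63.9957160949707), 179.81866455078125)
orange [0.5746 0.0423 0.0453 0.0472] circ ((0.5746832489967346, 0.04232850670814514), 0.023715568706393242)
```

View pics/end.png

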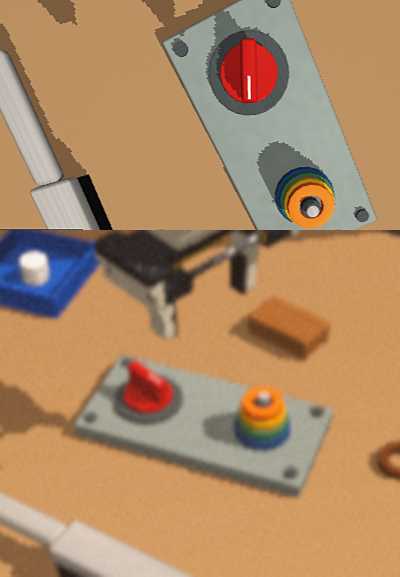

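The knob bar at (248,72) lies along yaw -104.5, so q is about 2.0. The stack is intact and the cap is in the tray. Hand in.

```bash
python3 -c "
from plant import r;print(r.close_job())"
```

```text
the job is handed in; nothing more can be done
None
```

The job is handed in: knob released, cap in the blue tray, blue, green, yellow and orange collars (no grey one was found) home on their steps, and knob turned back to its clockwise stop, all confirmed in the last images before hand-in; the judge's verdict was not shown.

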